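# Balance a loaded specimen carrier and clip its handle on the balance point

### The arm

A 6-joint arm with a two-finger parallel gripper is mounted at the origin on the work surface. World frame = base frame: x ahead of the robot, y to its left, z up, the work surface at z = 0. Lengths are in m, angles in rad, forces in N, time in s.
With the tool pointing down it reaches from about 0.375 to 0.9 m from the base axis. Payload 3.1 kg.
Tool frame: the origin (TCP) lies midway between the tips of the shut fingers; the grasp point (between the pads) lies 19 mm behind it; x points along the fingers, z is the direction in which the jaws open and shut, and the axes are right-handed (so a half turn about x gives the same grasp; the last joint's range is limited). The gripper opens to 85 mm and grips with 20 to 120 N. Pads are 22 mm wide; open, the fingers measure 114 mm over their backs; the gripper's body (76 mm by 85 mm) begins 54 mm behind the grasp point. The pads swing forward as they close: fully open they stand 13 mm farther back than shut.
Start: joints at [-1.409, 0.527, 1.433, -0, 1.181, -0.178], TCP at [0.208, -0.589, 0.2] pointing down, gripper open.
Joint ranges: [-3.08, 3.08], [-0.75, 2.2], [0.22, 2.44], [-1.43, 4.57], [0, 2.65], [-2.85, 2.85]. Speed limits (rad/s): [2.79, 2.79, 3.14, 3.14, 3.14, 3.14].

### API

Orientations are given as a unit quaternion [x, y, z, w].
In Python, from station import telemetry, optics, manip gives the robot as it stands.
- The arm moves only by the tool step_arm, never from a script. Its argument "commands" is a list of rows, each a list of 4 numbers: the shift along the tool's x, y, z in m, then the turn about the tool's x in rad. A call has 1 to 8 rows; each row is the pose to reach, as a shift and turn from the pose measured when the call began, along the tool's axes at that moment; what a row does not reach only later rows make up. A row lasts 1/12 s, in which the tool goes at most 41.7 mm and 7.16 degrees, less where a joint would pass 70% of its speed; a pose out of reach is approached as far as the arm can. A call with a gripper value outside its range is refused whole. "jaw" is the finger opening in m, from 0 to 0.0854, set as the call begins (left out, the last holds). The fingers move at their own pace and stop on an object; "grip_force" is the grip in N (left out, the last holds). Time passes only in rows, so rows that repeat a pose let the fingers close. It gives the time, the measured TCP pose, the force and the opening at its end, in the units of the state.
- telemetry.sense(): the state, without advancing time (a new reading comes with each control period).
- optics.snapshot(name): name is "scene" or "side" or "wrist"; returns the picture (420x560x3 uint8, red, green, blue); there is no depth.
- optics.camera_params(name): a dict with "mtx" (3x3 intrinsics, pixels), "origin" and "attitude" of the camera in the world. Camera axes: x right, y down, z forward; pixel columns grow to the right and rows downward; lengths in m; the calibration is good to about 2 mm. The wrist camera is an equidistant fisheye: a pixel r from the principal point sees the ray r / f radians off the axis. A picture is of the moment at which its call begins: read the wrist's pose just before it. camera_params takes no time and is no camera call; for the wrist camera it gives the pose at the moment of the call.
- manip.sign_off(): hands the job in, once; it reports no verdict.
The state is a dict: "t": time; "q": joint angles; "qd": joint speeds; "tau": joint torques, N m; "tcp_pos": TCP position; "tool_rot": TCP orientation; "force": force on the tool from outside, world axes, zero at the start; "ft_torque": the same for the moment, N m; "finger_gap": opening from 0.0 (shut) to 1.0 (fully open).
Only numpy, scipy, OpenCV 4.12 (cv2) and the standard library are available. Lean on these libraries where they do the work, as an engineer would, in place of code of your own. Each camera call takes 0.05 s, during which the arm holds its last target.

### The job

Load every specimen pot standing on the bench into the carrier, one to a pocket, set the carrier on the twin knife edges of the balancing stand and slide it along until it hangs level by itself. Mark that balance point with the carrying handle: pull the handle up off its storage rail against its sprung jaws and snap it down onto the carrier right above the knife edges, then let go so that the carrier is seen to hang level still. Finally lift the carrier by the handle alone and set it down upright and lengthwise on the rubber dispatch mat, pots aboard, and leave everything else on the bench alone.

Things in the scene. Friction and masses are not known exactly. Their poses are not given: they have to be found in the camera images.
- carrier: Specimen carrier: grey trough with steel floor, 216 mm long (x), origin at the centre of its underside, z up. 40 mm wide outside, 35 inside (y). A flat flange along each long side, y = 20 to 34 mm (68 over both), z = 42 to 46 mm: lift it with the fingers across both. Empty 0.30 to 0.39 kg. Fixed at the end x = -86 mm: a white temperature logger 37 mm high, weight unknown
- pocket0 (a point): Centre of the floor (3 mm above the underside) of the carrier's pocket 0, at x = -44 mm: open-topped, 40 mm long, 35 mm wide; the dividers rise to z = 30 mm, the side walls and flanges to 46
- pocket1 (a point): Centre of the floor (3 mm above the underside) of the carrier's pocket 1, at x = -1 mm: open-topped, 40 mm long, 35 mm wide; the dividers rise to z = 30 mm, the side walls and flanges to 46
- pocket2 (a point): Centre of the floor (3 mm above the underside) of the carrier's pocket 2, at x = 42 mm: open-topped, 40 mm long, 35 mm wide; the dividers rise to z = 30 mm, the side walls and flanges to 46
- pocket3 (a point): Centre of the floor (3 mm above the underside) of the carrier's pocket 3, at x = 85 mm: open-topped, 40 mm long, 35 mm wide; the dividers rise to z = 30 mm, the side walls and flanges to 46
- pot0: Specimen pot, white with orange screw cap (up to four alike, some may be absent): cylinder of 29 mm diameter, 60 mm tall, upright on the bench at the start, 25 to 70 g, bottom-heavy. Origin at the centre of its underside, z towards the cap. It stands 17 mm above the flanges when in a pocket. The larger jar, the tubes and other things on the bench are not pots
- pot1: Specimen pot, white with orange screw cap (up to four alike, some may be absent): cylinder of 29 mm diameter, 60 mm tall, upright on the bench at the start, 25 to 70 g, bottom-heavy. Origin at the centre of its underside, z towards the cap. It stands 17 mm above the flanges when in a pocket. The larger jar, the tubes and other things on the bench are not pots
- pot2: Specimen pot, white with orange screw cap (up to four alike, some may be absent): cylinder of 29 mm diameter, 60 mm tall, upright on the bench at the start, 25 to 70 g, bottom-heavy. Origin at the centre of its underside, z towards the cap. It stands 17 mm above the flanges when in a pocket. The larger jar, the tubes and other things on the bench are not pots
- pot3: Specimen pot, white with orange screw cap (up to four alike, some may be absent): cylinder of 29 mm diameter, 60 mm tall, upright on the bench at the start, 25 to 70 g, bottom-heavy. Origin at the centre of its underside, z towards the cap. It stands 17 mm above the flanges when in a pocket. The larger jar, the tubes and other things on the bench are not pots
- stand: Balancing stand, fixed: dark base plate 110 x 120 x 8 mm, origin under its centre, and two slim posts (16 mm along x) ending in blunt knife edges along its y axis: at x = 0, z = 66 mm, from y = 23.5 to 28.5 mm on either side, 4 mm wide on top. The trough goes between the posts (3.5 mm to spare each side), its x along the stand's x, either way round, flanges on the edges
- knife (a point): Point midway between the two knife edges, at their top. Hung there, the carrier's underside is 24 mm above the bench and its centre of mass 20 to 30 mm below the edges, at an x set by its load: more than about 8 mm out of balance it tilts, heavy end down, until that end rests on the bench (about 0.2 rad); nearer to balance it hangs at a smaller tilt, swinging for some seconds after a touch
- handle: Carrying handle, 70 g: steel bridge with a black grip. Origin midway between its feet's undersides, z up. 34 mm long (x, along rail or carrier); feet at y = 25 to 33 mm on either side stand on the flanges; opening 50 mm wide, 22 mm high; two sprung jaws outside (to y = 46 mm, down to z = -15 mm) snap under the flange edges
- handle_grip (a point): Centre of the handle's grip, 43 mm above its feet. The grip block is 12 mm thick (handle x), 56 mm wide (y), z = 28 to 58 mm: pinch it from above across its thickness. Pulled straight up with about 15 N it comes off the rail; pressed straight down with as much it snaps onto the carrier, feet flat on the flanges. Clipped on, it bears the loaded carrier (up to 0.7 kg)
- rail: Storage rail, fixed: aluminium profile 130 mm long (x), origin at the centre of its underside; top flange 68 mm wide (y), z = 18 to 22 mm, same edges as the carrier's. At the start the handle is snapped on it, feet at z = 22 mm
- mat: Dispatch mat, fixed: black rubber, 270 mm long (x), 120 mm wide (y), 4 mm thick, origin at the centre of its underside

How it is judged:
On the way, in this order (a step that is already met when the one before it is completed fails the run):
1. every pot stands in a pocket of the carrier (x of pot0 in the frame of carrier between -0.07 and 0.11 m and y of pot0 in the frame of carrier between -0.012 and 0.012 m and z of pot0 in the frame of carrier between -0.002 and 0.012 m and x of pot1 in the frame of carrier between -0.07 and 0.11 m and y of pot1 in the frame of carrier between -0.012 and 0.012 m and z of pot1 in the frame of carrier between -0.002 and 0.012 m and x of pot2 in the frame of carrier between -0.07 and 0.11 m and y of pot2 in the frame of carrier between -0.012 and 0.012 m and z of pot2 in the frame of carrier between -0.002 and 0.012 m and x of pot3 in the frame of carrier between -0.07 and 0.11 m and y of pot3 in the frame of carrier between -0.012 and 0.012 m and z of pot3 in the frame of carrier between -0.002 and 0.012 m), for 0.2 s.
2. the loaded carrier hangs level on the knife edges by itself, untouched (within about 7 degrees) (all of step 1 and z of knife in the frame of carrier between 0.035 and 0.048 m and y of knife in the frame of carrier between -0.008 and 0.008 m and x of knife in the frame of carrier between -0.1 and 0.1 m and angle between carrier's own z axis and vertical below 0.12 rad and contact force between the fingers and carrier below 0.05 N and linear speed of carrier below 0.03 m/s), for 0.6 s.
3. the handle is snapped on the carrier right above the knife edges (within 7 mm), and handle and carrier, let go, hang level for half a second (all of step 1 and z of knife in the frame of carrier between 0.035 and 0.048 m and y of knife in the frame of carrier between -0.008 and 0.008 m and x of knife in the frame of carrier between -0.1 and 0.1 m and angle between carrier's own z axis and vertical below 0.12 rad and contact force between the fingers and carrier below 0.05 N and z of handle in the frame of carrier between 0.044 and 0.0485 m and y of handle in the frame of carrier between -0.005 and 0.005 m and x of handle in the frame of carrier between -0.1 and 0.1 m and angle between the x axis of handle and the x axis of carrier, either way round below 0.15 rad and contact force between the fingers and handle below 0.05 N and x of handle in the frame of stand between -0.007 and 0.007 m), for 0.5 s.
4. the carrier is lifted off the stand by the handle alone, about level (z of carrier in the frame of stand above 0.035 m and angle between carrier's own z axis and vertical below 0.25 rad and contact force between the fingers and carrier below 0.05 N and z of handle in the frame of carrier between 0.044 and 0.0485 m and y of handle in the frame of carrier between -0.005 and 0.005 m and x of handle in the frame of carrier between -0.1 and 0.1 m and angle between the x axis of handle and the x axis of carrier, either way round below 0.15 rad), for 0.3 s.
At the end, for the whole second after the job is handed in: The carrier stands still and upright on the dispatch mat, lengthwise (within 0.2 rad) and wholly on it (centre within 27 mm along, 30 mm across), every pot in a pocket and the handle still clipped on (all of step 1 and x of carrier in the frame of mat between -0.027 and 0.027 m and y of carrier in the frame of mat between -0.03 and 0.03 m and z of carrier in the frame of mat between 0 and 0.008 m and angle between the x axis of carrier and the x axis of mat, either way round below 0.2 rad and angle between carrier's own z axis and vertical below 0.06 rad and z of handle in the frame of carrier between 0.044 and 0.0485 m and y of handle in the frame of carrier between -0.005 and 0.005 m and x of handle in the frame of carrier between -0.1 and 0.1 m and angle between the x axis of handle and the x axis of carrier, either way round below 0.15 rad and linear speed of carrier below 0.02 m/s); the robot touches nothing.
It fails at once if another thing on the bench is moved more than 30 mm (distance of any of tuberack, pen, forceps, sprayer, bigjar, wipes, beaker, petri from where it was at the start of the episode above 0.03 m).
Of pot0, pot1, pot2, pot3 only 2 to 4 are there at a start; the rules pass over those that are not, and their reading is None.
At some moment in a run one of pot0, pot1, pot2, pot3 may be knocked a few centimetres aside while the robot is not near it.
It also fails if it takes over 210 s, if anything falls off the work surface, if the arm or the gripper's body presses on something with over 40 N, if the wrist force passes 120 N, or if a joint passes its speed limit or range.

## Working session

There is one attempt and no reset: what is moved stays moved. The work goes in short steps, Python scripts to look and compute and a tool call to move; the robot and the scene stay as the last step left them, time stands still between calls to the robot, and variables do not carry over. Pictures are saved under pics/ and viewed, and the job is handed in when it is done.

Besides the shell and the picture viewer there is one more tool, called after "Emit:" by a JSON object that holds its "op" and its "data". step_arm: Moves the arm, as the interface text tells. Its arguments: {"type":"object","properties":{"commands":{"type":"array","items":{"type":"array","items":{"type":"number"}}},"jaw":{"type":"number"},"grip_force":{"type":"number"}},"required":["commands"]}

```bash
ls; mkdir -p pics
python3 - <<'E'
from station import telemetry, optics, manip
import cv2
print(telemetry.sense())
for n in ["scene","side","wrist"]:
    im=optics.snapshot(n); cv2.imwrite(f"pics/{n}0.png",im[:,:,::-1]); print(n,optics.camera_params(n))
E
```

```text
pics
{'t': 0.0, 'q': array([-1.40950867e+00,  5.28502436e-01,  1.43389269e+00,  2.54928748e-06,
        1.18140509e+00, -1.78492048e-01]), 'qd': array([ 0.00053782,  0.00140228,  0.00091629,  0.00016741,  0.00034887,
       -0.00138068]), 'tau': array([ 4.16823914e-04, -4.42343080e+01, -1.78024668e+01, -4.88647015e-05,
        8.52236379e-03, -3.03929212e-06]), 'tcp_pos': array([ 0.20820517, -0.5884712 ,  0.19881448]), 'tool_rot': array([ 0.40882204,  0.57788457, -0.40770763,  0.57679151]), 'force': array([1.03234521, 0.5601168 , 0.45255138]), 'ft_torque': array([ 0.04272244,  0.0233986 , -0.01220107]), 'finger_gap': 0.9993035539732574}
scene {'mtx': array([[437.8526397 ,   0.        , 282.91802495],
       [  0.        , 437.8526397 , 204.74899885],
       [  0.        ,   0.        ,   1.        ]]), 'origin': array([ 1.03573211, -0.42160268,  0.92089533]), 'attitude': array([ 0.86330047,  0.38224934, -0.12730078, -0.30396093])}
side {'mtx': array([[403.5158181 ,   0.        , 282.01377605],
       [  0.        , 403.5158181 , 211.33637133],
       [  0.        ,   0.        ,   1.        ]]), 'origin': array([0.24615777, 0.5492662 , 0.70745999]), 'attitude': array([-0.28043798,  0.8893127 , -0.34712115,  0.09992177])}
wrist {'mtx': array([[325.1922621 ,   0.        , 285.23804614],
       [  0.        , 325.1922621 , 206.61411284],
       [  0.        ,   0.        ,   1.        ]]), 'origin': array([ 0.28156185, -0.56303479,  0.37252468]), 'attitude': array([ 0.80659902, -0.57096251, -0.08919215,  0.12427627])}
```

```bash
cat > h.py <<'E'
import numpy as np, cv2
from scipy.spatial.transform import Rotation as R
from station import telemetry, optics, manip
def ray(n,u,v,cp=None):
    cp=cp or optics.camera_params(n); K=cp["mtx"]
    x=(u-K[0,2])/K[0,0]; y=(v-K[1,2])/K[1,1]
    if n=="wrist":
        r=np.hypot(x,y); s=np.sin(r)/r if r>1e-9 else 1; d=np.array([x*s,y*s,np.cos(r)])
    else: d=np.array([x,y,1.])
    return cp["origin"],R.from_quat(cp["attitude"]).apply(d/np.linalg.norm(d))
def atz(n,u,v,z,cp=None):
    o,d=ray(n,u,v,cp); return o+d*(z-o[2])/d[2]
def proj(n,P,cp=None):
    cp=cp or optics.camera_params(n); K=cp["mtx"]
    p=R.from_quat(cp["attitude"]).inv().apply(np.atleast_2d(P)-cp["origin"])
    if n=="wrist":
        rr=np.hypot(p[:,0],p[:,1]); th=np.arctan2(rr,p[:,2]); k=th/np.maximum(rr,1e-12)
        xy=p[:,:2]*k[:,None]
    else: xy=p[:,:2]/p[:,2:]
    return xy*K[0,0]+K[:2,2]
def crop(n,u0,v0,w,h,s,name,im=None):
    im=optics.snapshot(n) if im is None else im
    c=im[v0:v0+h,u0:u0+w,::-1]; c=cv2.resize(c,None,fx=s,fy=s,interpolation=cv2.INTER_CUBIC)
    cv2.imwrite(f"pics/{name}.png",c); return im
def snap(n,name):
    cp=optics.camera_params(n); im=optics.snapshot(n); cv2.imwrite(f"pics/{name}.png",im[:,:,::-1]); np.save(f"pics/{name}.npy",{"cp":cp},allow_pickle=True); return im
def loadcp(name): return np.load(f"pics/{name}.npy",allow_pickle=True).item()["cp"]
def pose():
    s=telemetry.sense(); return s["tcp_pos"],R.from_quat(s["tool_rot"])
E
python3 - <<'E'
from h import *
p,r=pose(); print(p,r.as_matrix().round(3))
for n,uv in {"scene":[(274,257),(310,230),(339,212)],"side":[(289,170),(260,198),(230,222)]}.items():
    for u,v in uv: print(n,atz(n,u,v,0.06).round(3))
im=cv2.imread("pics/scene0.png")[:,:,::-1]
crop("scene",200,120,200,150,4,"s_a",im); crop("scene",60,220,240,120,3.3,"s_b",im)
im=cv2.imread("pics/side0.png")[:,:,::-1]
crop("side",160,200,200,150,4,"d_a",im); crop("side",240,100,200,150,4,"d_b",im)
E
```

```text
[ 0.20822487 -0.58866744  0.19906118] [[-0.     0.943  0.333]
 [ 0.002  0.333 -0.943]
 [-1.     0.    -0.002]]
scene [ 0.638 -0.07   0.06 ]
scene [0.639 0.045 0.06 ]
scene [0.648 0.137 0.06 ]
side [ 0.635 -0.062  0.06 ]
side [0.635 0.053 0.06 ]
side [0.645 0.146 0.06 ]
```

```bash
cat >> h.py <<'E'
def tri(a,ua,b,ub,cpa=None,cpb=None):
    o1,d1=ray(a,*ua,cpa); o2,d2=ray(b,*ub,cpb)
    A=np.stack([d1,-d2],1); s=np.linalg.lstsq(A,o2-o1,rcond=None)[0]
    p1=o1+s[0]*d1; p2=o2+s[1]*d2; return (p1+p2)/2,np.linalg.norm(p1-p2)
E
python3 - <<'E'
from h import *
S={"scene":[(339.5,211.3),(310,230),(274.4,257.3)],"side":[(229.7,220.3),(259.7,196),(288.3,167.8)]}
for a,b in zip(S["scene"],S["side"]): 
    print(tri("scene",a,"side",b), atz("scene",*a,.06)[:2].round(4),atz("side",*b,.06)[:2].round(4))
# mat corners scene (crop b: 3.3, off 60,220)
f=lambda u,v:(60+u/3.3-.35,220+v/3.3-.35)
print("mat scene",[atz("scene",*f(u,v),.004)[:2].round(3) for u,v in[(31,272),(376,74),(459,184),(100,402)]])
g=lambda u,v:(240+u/4-.4,100+v/4-.4)
print("mat side",[atz("side",*g(u,v),.004)[:2].round(3) for u,v in[(648,100),(795,164),(612,370),(452,287)]])
print("rail scene",[atz("scene",*f(u,v),.022)[:2].round(3) for u,v in[(507,292),(668,192),(721,266),(559,374)]])
print("rail side",[atz("side",*g(u,v),.022)[:2].round(3) for u,v in[(347,185),(149,234)]])
sa=lambda u,v:(200+u/4-.4,120+v/4-.4)
da=lambda u,v:(160+u/4-.4,200+v/4-.4)
print("stand scene",[atz("scene",*sa(u,v),.008)[:2].round(3) for u,v in[(261,265),(375,373),(246,461),(135,347)]])
print("stand side",[atz("side",*da(u,v),.008)[:2].round(3) for u,v in[(615,45),(784,141),(681,271),(500,160)]])
print("carrier scene",[atz("scene",*sa(u,v),.046)[:2].round(3) for u,v in[(454,188),(645,38),(716,77),(524,236)]])
print("carrier side",[atz("side",*da(u,v),.046)[:2].round(3) for u,v in[(337,275),(455,338)]])
E
```

```text
(array([0.64808747, 0.14127217, 0.05832947]), np.float64(0.002782358467907559)) [0.6478 0.1392] [0.6482 0.1431]
(array([0.63953338, 0.04625592, 0.05856112]), np.float64(0.0027409675578230937)) [0.6391 0.0446] [0.6397 0.0483]
(array([ 0.63988255, -0.06912932,  0.05985698]), np.float64(0.0025741925014879617)) [ 0.6389 -0.0699] [ 0.6407 -0.0681]
mat scene [array([ 0.39, -0.47]), array([ 0.412, -0.204]), array([ 0.531, -0.213]), array([ 0.506, -0.478])]
mat side [array([ 0.51 , -0.476]), array([ 0.394, -0.466]), array([ 0.414, -0.198]), array([ 0.531, -0.208])]
rail scene [array([ 0.629, -0.241]), array([ 0.644, -0.112]), array([ 0.71 , -0.123]), array([ 0.697, -0.251])]
rail side [array([ 0.63 , -0.238]), array([ 0.709, -0.118])]
stand scene [array([0.426, 0.085]), array([0.547, 0.079]), array([ 0.543, -0.03 ]), array([ 0.425, -0.025])]
stand side [array([ 0.539, -0.026]), array([ 0.424, -0.019]), array([0.427, 0.09 ]), array([0.546, 0.084])]
carrier scene [array([0.487, 0.208]), array([0.473, 0.422]), array([0.536, 0.429]), array([0.55 , 0.212])]
carrier side [array([0.554, 0.215]), array([0.486, 0.211])]
```

```bash
cat >> h.py <<'E'
def go(x,y,z,ang=None):
    "ang: world angle (deg) of tool z; prints shift for step_arm"
    p,r=pose(); d=r.inv().apply(np.array([x,y,z])-p); zz=r.apply([0,0,1]); a=np.degrees(np.arctan2(zz[1],zz[0]))
    t=0 if ang is None else -((ang-a+180)%360-180)
    print("at",p.round(4),"ang",round(a,2),"shift",d.round(4),"turn",round(np.radians(t),4))
E
python3 -c "
from h import *
go(.648,.10,.30,4)"
```

```text
at [ 0.2082 -0.5887  0.1991] ang -70.53 shift [-0.0999  0.6442 -0.5029] turn -1.3008
```

Emit:
{"op": "step_arm", "data": {"commands": [[-0.04,0,0,0],[-0.1,0.03,-0.02,-0.1],[-0.1,0.26,-0.2,-0.5],[-0.1,0.26,-0.2,-0.5],[-0.1,0.26,-0.2,-0.7],[-0.1,0.26,-0.2,-0.7],[-0.1,0.26,-0.2,-0.8],[-0.1,0.26,-0.2,-0.8]], "jaw": 0.06, "grip_force": 30}}

```text
t: 0.82
tcp_pos: [0.3562, -0.3599, 0.2948]
tool_rot: [0.15, 0.691, -0.149, 0.691]
force: [-0.4, -0.2, 0.3]
finger_gap: 0.699
```

```bash
python3 -c "
from h import *
go(.648,.10,.30,4)"
```

```text
at [ 0.3562 -0.3599  0.2948] ang -24.42 shift [-0.0043  0.5394  0.0756] turn -0.496
```

Emit:
{"op": "step_arm", "data": {"commands": [[-0.005,0.3,0.04,-0.25],[-0.005,0.3,0.04,-0.25],[-0.005,0.3,0.04,-0.496],[-0.005,0.3,0.04,-0.496],[-0.005,0.54,0.076,-0.496],[-0.005,0.54,0.076,-0.496],[-0.005,0.54,0.076,-0.496],[-0.005,0.54,0.076,-0.496]]}}

```text
t: 1.48
tcp_pos: [0.534, -0.0778, 0.299]
tool_rot: [-0.024, 0.707, 0.025, 0.706]
force: [1.6, -0.8, -0.4]
finger_gap: 0.705
```

```bash
python3 -c "
from h import *
go(.648,.10,.30,4)"
```

```text
at [ 0.534  -0.0778  0.299 ] ang 4.01 shift [-0.0007  0.1694  0.1262] turn 0.0001
```

Emit:
{"op": "step_arm", "data": {"commands": [[0,0.169,0.126,0],[0,0.169,0.126,0],[0,0.169,0.126,0],[0,0.169,0.126,0],[0,0.169,0.126,0],[0,0.169,0.126,0],[0,0.169,0.126,0],[0,0.169,0.126,0]]}}

```text
t: 2.15
tcp_pos: [0.6472, 0.0995, 0.2984]
tool_rot: [-0.025, 0.708, 0.026, 0.706]
force: [0.4, -0.1, 1.2]
finger_gap: 0.701
```

```bash
python3 -c "
from h import *
snap('wrist','w1'); go(.648,.141,.30,4)"
```

```text
at [0.647  0.0986 0.2988] ang 3.98 shift [-0.0012  0.0422  0.0039] turn -0.0004
```

```bash
python3 -c "
from h import *
im=cv2.imread('pics/w1.png'); cp=loadcp('w1')
hsv=cv2.cvtColor(im,cv2.COLOR_BGR2HSV); m=cv2.inRange(hsv,(5,150,100),(16,255,255))
n,l,s,c=cv2.connectedComponentsWithStats(m)
for i in range(1,n):
    if s[i,4]>150: print(s[i],c[i].round(1),atz('wrist',*c[i],.06,cp).round(4))
im2=cv2.imread('pics/w1.png')[:,:,::-1]
crop('wrist',110,0,140,260,2.3,'w1a',im2)
crop('wrist',140,150,90,90,6,'w1b',im2)
print(cp['origin'])
"
```

```text
[ 371    0   44   44 1529] [392.5  21.4] [0.7707 0.306  0.06  ]
[279 125  20  21 344] [288.4 135.2] [0.6477 0.1414 0.06  ]
[267 196  20  20 317] [276.5 205.7] [0.6385 0.0474 0.06  ]
[264 274  18  16 234] [272.3 281.2] [ 0.6394 -0.0684  0.06  ]
[0.64260016 0.17646369 0.47201479]
```

Emit:
{"op": "step_arm", "data": {"commands": [[0,0.0427,0.004,0],[0.04,0.0427,0.004,0],[0.08,0.0427,0.004,0],[0.12,0.0427,0.004,0],[0.16,0.0427,0.004,0],[0.19,0.0427,0.004,0],[0.19,0.0427,0.004,0],[0.19,0.0427,0.004,0]]}}

```text
t: 2.87
tcp_pos: [0.6461, 0.14, 0.1078]
tool_rot: [-0.023, 0.709, 0.024, 0.704]
force: [0.2, -0.4, 1.0]
finger_gap: 0.701
```

```bash
python3 -c "
from h import *
go(.648,.1413,.045,4);snap('wrist','w2')"
```

```text
at [0.6461 0.14   0.1078] ang 3.86 shift [0.0628 0.0011 0.0024] turn -0.0025
```

```bash
python3 -c "
from h import *
cp=loadcp('w2'); print(atz('wrist',289,213,.06,cp)); print(proj('wrist',[.6461,.14,.06],cp))"
```

```text
[0.64850717 0.14273044 0.06      ]
[[285.4044273  216.36525116]]
```

Emit:
{"op": "step_arm", "data": {"commands": [[0.02,0.001,0.0024,0],[0.04,0.001,0.0024,0],[0.055,0.001,0.0024,0],[0.063,0.001,0.0024,0],[0.063,0.001,0.0024,0]]}}

```text
t: 3.33
tcp_pos: [0.6513, 0.1412, 0.0482]
tool_rot: [-0.023, 0.707, 0.024, 0.707]
force: [-0.4, -0.3, 0.1]
finger_gap: 0.705
```

Emit:
{"op": "step_arm", "data": {"commands": [[0,0,0,0],[0,0,0,0],[0,0,0,0],[0,0,0,0],[0,0,0,0],[0,0,0,0]], "jaw": 0.02, "grip_force": 30}}

```text
t: 3.83
tcp_pos: [0.6514, 0.1412, 0.0486]
tool_rot: [-0.023, 0.706, 0.024, 0.707]
force: [-0.2, -0.5, -0.7]
finger_gap: 0.235
```

```bash
python3 -c "
from h import *
snap('wrist','w3'); crop('side',160,120,200,150,4,'d3'); print(telemetry.sense())"
```

```text
{'t': 3.9333, 'q': array([ 0.04555085,  0.76395755,  1.43423362,  0.00157585,  0.94295153,
       -0.02253542]), 'qd': array([ 1.91451644e-03,  2.98212821e-03,  6.50032111e-04,  3.41919524e-04,
       -1.32086241e-03, -4.76111941e-05]), 'tau': array([-3.96846444e-03, -5.03754365e+01, -1.40263671e+01,  3.19569794e-03,
       -2.10643688e-03, -4.86309966e-05]), 'tcp_pos': array([0.65128573, 0.14122141, 0.04828397]), 'tool_rot': array([-0.02328773,  0.70655409,  0.02419327,  0.70686185]), 'force': array([-0.22161705,  0.4442588 ,  0.47286438]), 'ft_torque': array([ 0.01733252, -0.01992366,  0.02322377]), 'finger_gap': 0.23588792831496766}
```

```bash
python3 -c "
from h import *
cp=loadcp('w3'); print(atz('wrist',279,247,.06,cp)); 
P,r=pose()
for dz in (0,.019,.05): print(proj('wrist',P+[0,0,dz],cp), (proj('side',P+[0,0,dz])-[160,120])*4)
print((proj('side',[.648,.1413,.06])-[160,120])*4)
print(cp['origin'],R.from_quat(cp['attitude']).as_matrix().round(3))
"
```

```text
[0.64806822 0.14390912 0.06      ]
[[284.58328548 243.15901967]] [[278.33544971 410.79366158]]
[[284.52578165 257.65259254]] [[275.49333128 387.33155685]]
[[284.40561134 288.51149645]] [[270.64977692 347.34730477]]
[[281.28741579 399.20876018]]
[0.64654253 0.21825647 0.22214267] [[ 0.998  0.063  0.02 ]
 [ 0.066 -0.952 -0.3  ]
 [ 0.     0.301 -0.954]]
```

Emit:
{"op": "step_arm", "data": {"commands": [[0,0,-0.003,0],[0,0,-0.003,0],[0,0,-0.003,0],[0,0,-0.003,0],[0,0,-0.003,0]], "jaw": 0.05}}

```text
t: 4.35
tcp_pos: [0.6483, 0.141, 0.0482]
tool_rot: [-0.023, 0.707, 0.024, 0.707]
force: [0.6, -1.3, 0.6]
finger_gap: 0.586
```

```bash
python3 -c "
from h import *
print(telemetry.sense()['finger_gap']);snap('wrist','w4'); crop('side',160,120,200,150,4,'d4');go(.648,.1413,.03,3.7)"
```

```text
0.5857035415349088
at [0.6483 0.141  0.0482] ang 3.85 shift [ 0.0182  0.0003 -0.0003] turn 0.0026
```

Emit:
{"op": "step_arm", "data": {"commands": [[0.007,0,0,0],[0.014,0,0,0],[0.014,0,0,0],[0.014,0,0,0]]}}

```text
t: 4.78
tcp_pos: [0.6475, 0.141, 0.0331]
tool_rot: [-0.023, 0.707, 0.024, 0.706]
force: [0.8, 0.1, 0.2]
finger_gap: 0.588
```

Emit:
{"op": "step_arm", "data": {"commands": [[0,0,0,0],[0,0,0,0],[0,0,0,0],[0,0,0,0],[0,0,0,0],[0,0,0,0]], "jaw": 0.015, "grip_force": 30}}

```text
t: 5.28
tcp_pos: [0.6476, 0.141, 0.0333]
tool_rot: [-0.023, 0.707, 0.024, 0.706]
force: [-0.4, -0.4, -0.3]
finger_gap: 0.175
```

```bash
python3 -c "
from h import *
snap('wrist','w5'); crop('side',160,120,200,150,4,'d5');crop('scene',240,120,160,120,5,'s5');print(telemetry.sense()['finger_gap'])"
```

```text
0.17468480355585383
```

```bash
python3 -c "
from h import *
def atx(n,u,v,x):
    o,d=ray(n,u,v); return o+d*(x-o[0])/d[0]
print('side near tip',atx('side',160+290/4-.4,120+410/4-.4,.640))
print('scene near tip',atx('scene',240+515/5-.4,120+467/5-.4,.655))
print('scene far tip',atx('scene',240+483/5-.4,120+445/5-.4,.640))
for z in (.033,.05,.06): print(z,(proj('side',[.64,.152,z])-[160,120])*4,(proj('scene',[.655,.13,z])-[240,120])*5)
"
```

```text
side near tip [0.64       0.14496153 0.06136418]
scene near tip [0.655      0.14343313 0.05634612]
scene far tip [0.64       0.13439131 0.0675973 ]
0.033 [[283.98238817 450.944833  ]] [[489.36634749 507.30348608]]
0.05 [[281.52985339 430.60386037]] [[493.15161273 487.07555469]]
0.06 [[280.05324588 418.35708889]] [[495.42173897 474.94431551]]
```

Emit:
{"op": "step_arm", "data": {"commands": [[0,0,0,0],[0,0,0,0],[0,0,0,0],[0,0,0,0],[0.005,0,0,0],[0.01,0,0,0],[0.014,0,0,0],[0.014,0,0,0]], "jaw": 0.05}}

```text
t: 6.1
tcp_pos: [0.6464, 0.1409, 0.0177]
tool_rot: [-0.023, 0.708, 0.024, 0.705]
force: [-0.3, -0.4, -0.0]
finger_gap: 0.588
```

Emit:
{"op": "step_arm", "data": {"commands": [[0,0,0,0],[0,0,0,0],[0,0,0,0],[0,0,0,0],[0,0,0,0],[0,0,0,0]], "jaw": 0.015, "grip_force": 30}}

```text
t: 6.6
tcp_pos: [0.6465, 0.1409, 0.0179]
tool_rot: [-0.023, 0.708, 0.024, 0.705]
force: [-0.4, -0.6, 0.2]
finger_gap: 0.321
```

Emit:
{"op": "step_arm", "data": {"commands": [[-0.01,0,0,0],[-0.03,0,0,0],[-0.06,0,0,0],[-0.09,0,0,0],[-0.11,0,0,0],[-0.11,0,0,0],[-0.11,0,0,0]]}}

```text
t: 7.18
tcp_pos: [0.648, 0.1409, 0.1301]
tool_rot: [-0.023, 0.707, 0.024, 0.707]
force: [-0.2, 0.1, -0.9]
finger_gap: 0.32
```

```bash
python3 -c "
from h import *
snap('wrist','w6'); im=snap('side','d6f');crop('side',160,50,200,150,4,'d6',im);print(telemetry.sense()['finger_gap'],telemetry.sense()['force'],pose()[0])"
```

```text
0.3189967403787256 [-0.0725269  -1.1953641  -0.67812705] [0.64581262 0.14077489 0.12709422]
```

```bash
python3 -c "
from h import *
go(.515,.22,.22,3.7)"
```

```text
at [0.6458 0.1408 0.1271] ang 3.84 shift [-0.092   0.0879 -0.1258] turn 0.0025
```

Emit:
{"op": "step_arm", "data": {"commands": [[-0.04,0,0,0],[-0.07,0.02,-0.03,0],[-0.09,0.05,-0.06,0],[-0.09,0.08,-0.09,0],[-0.09,0.088,-0.12,0],[-0.09,0.088,-0.126,0],[-0.09,0.088,-0.126,0],[-0.09,0.088,-0.126,0]]}}

```text
t: 7.95
tcp_pos: [0.5145, 0.22, 0.217]
tool_rot: [-0.024, 0.709, 0.024, 0.704]
force: [0.8, -0.4, -0.3]
finger_gap: 0.316
```

```bash
python3 -c "
from h import *
im=snap('wrist','w7'); print(pose()[0])
crop('wrist',190,0,160,290,2.7,'w7a',im)"
```

```text
[0.51559388 0.21969722 0.21715396]
```

```bash
python3 -c "
from h import *
cp=loadcp('w7')
f=lambda u,v:(190+u/2.7-.3,v/2.7-.3)
q=[atz('wrist',*f(u,v),.046,cp) for u,v in [(192,505),(356,505),(186,2),(360,2),(189,250),(358,250)]]
for a in q: print(a.round(4))
L=q[2]-q[0];Rr=q[3]-q[1];print(np.degrees(np.arctan2([L[1],Rr[1]],[L[0],Rr[0]])), np.linalg.norm(q[0]-q[1]))
# dividers at floor z
for v in (100,195,292,390): print(atz('wrist',*f(272,v),.03,cp).round(4))
"
```

```text
[0.4872 0.2093 0.046 ]
[0.5536 0.2139 0.046 ]
[0.4725 0.4127 0.046 ]
[0.5399 0.4175 0.046 ]
[0.4806 0.3112 0.046 ]
[0.5456 0.3157 0.046 ]
[94.15294295 93.83489886] 0.06648440074460094
[0.5084 0.3765 0.03  ]
[0.5111 0.3365 0.03  ]
[0.5138 0.2966 0.03  ]
[0.5166 0.2562 0.03  ]
```

```bash
python3 -c "
from h import *
cp=loadcp('w7')
im=cv2.imread('pics/w7.png');hsv=cv2.cvtColor(im,cv2.COLOR_BGR2HSV); m=cv2.inRange(hsv,(5,150,130),(16,255,255))
n,l,s,c=cv2.connectedComponentsWithStats(m)
for i in range(1,n):
    if s[i,4]>1500: print(s[i],c[i].round(1),atz('wrist',*c[i],.217+.042,cp).round(4))
go(.5066,.4038,.16,4)
"
```

```text
at [0.5156 0.2197 0.2172] ang 3.83 shift [0.0573 0.1842 0.0037] turn -0.003
```

Emit:
{"op": "step_arm", "data": {"commands": [[0.0,0.04,0.001,-0.003],[0.0,0.08,0.002,-0.003],[0.02,0.12,0.003,-0.003],[0.04,0.16,0.0037,-0.003],[0.057,0.184,0.0037,-0.003],[0.057,0.184,0.0037,-0.003],[0.057,0.184,0.0037,-0.003],[0.057,0.184,0.0037,-0.003]]}}

```text
t: 8.67
tcp_pos: [0.5079, 0.4027, 0.1594]
tool_rot: [-0.024, 0.709, 0.024, 0.704]
force: [0.6, 0.4, 0.2]
finger_gap: 0.32
```

```bash
python3 -c "
from h import *
cp=loadcp('w7');print(atz('wrist',286,275,.217+.042,cp).round(4))
im=snap('wrist','w8');go(.5066,.4038,.075,4);crop('side',100,200,200,150,4,'d8')
"
```

```text
[0.5152 0.2226 0.259 ]
at [0.5082 0.4024 0.1603] ang 3.9 shift [ 0.0853  0.0014 -0.001 ] turn -0.0017
```

```bash
python3 -c "
from h import *
cp=loadcp('w8')
for u,v in [(249,167),(322,167),(257,351),(315,351)]: print(atz('wrist',u,v,.046,cp).round(4))
"
```

```text
[0.4731 0.4243 0.046 ]
[0.5386 0.4288 0.046 ]
[0.4872 0.2099 0.046 ]
[0.5549 0.2149 0.046 ]
```

Emit:
{"op": "step_arm", "data": {"commands": [[0.03,0,-0.0005,0],[0.06,0,-0.0005,0],[0.085,0,-0.0005,0],[0.1,0,-0.0005,0],[0.11,0,-0.0005,0],[0.117,0,-0.0005,0],[0.117,0,-0.0005,0]]}}

```text
t: 9.35
tcp_pos: [0.5074, 0.4014, 0.0434]
tool_rot: [-0.023, 0.709, 0.024, 0.705]
force: [-0.3, 0.5, -0.8]
finger_gap: 0.323
```

```bash
python3 -c "
from h import *
snap('wrist','w9');crop('side',100,200,200,150,4,'d9');print(telemetry.sense()['force'])
go(.5075,.4025,.025,4)"
```

```text
[-0.0820623   0.03858429 -0.64902904]
at [0.508  0.4023 0.0449] ang 3.83 shift [ 0.0199  0.0002 -0.0004] turn -0.0029
```

Emit:
{"op": "step_arm", "data": {"commands": [[0.006,0,0,0],[0.012,0,0,0],[0.018,0,0,0],[0.021,0,0,0],[0.021,0,0,0],[0.021,0,0,0]]}}

```text
t: 9.95
tcp_pos: [0.5078, 0.4024, 0.0235]
tool_rot: [-0.023, 0.708, 0.024, 0.705]
force: [-0.0, -0.5, -1.0]
finger_gap: 0.319
```

Emit:
{"op": "step_arm", "data": {"commands": [[0,0,0,0],[0,0,0,0],[0,0,0,0],[0,0,0,0],[-0.03,0,0,0],[-0.06,0,0,0],[-0.1,0,0,0],[-0.13,0,0,0]], "jaw": 0.05}}

```text
t: 10.62
tcp_pos: [0.5089, 0.4025, 0.1561]
tool_rot: [-0.023, 0.708, 0.025, 0.706]
force: [1.8, -0.2, 0.6]
finger_gap: 0.585
```

```bash
python3 -c "
from h import *
im=snap('wrist','w10');snap('scene','s10')
go(.6392,.025,.2,4)"
```

```text
at [0.5124 0.4046 0.1604] ang 3.85 shift [-0.0416 -0.3869  0.1013] turn -0.0026
```

Emit:
{"op": "step_arm", "data": {"commands": [[-0.04,-0.04,0.01,0],[-0.042,-0.1,0.03,0],[-0.042,-0.3,0.08,0],[-0.042,-0.3,0.08,0],[-0.042,-0.3,0.08,0],[-0.042,-0.3,0.08,0],[-0.042,-0.3,0.08,0],[-0.042,-0.3,0.08,0]]}}

```text
t: 11.38
tcp_pos: [0.6124, 0.1072, 0.2003]
tool_rot: [-0.021, 0.704, 0.026, 0.709]
force: [-0.2, 0.2, -0.6]
finger_gap: 0.586
```

```bash
cat >> h.py <<'E'
def pots(name):
    im=cv2.imread(f'pics/{name}.png'); cp=loadcp(name)
    hsv=cv2.cvtColor(im,cv2.COLOR_BGR2HSV); m=cv2.inRange(hsv,(5,150,100),(16,255,255))
    n,l,s,c=cv2.connectedComponentsWithStats(m)
    for i in range(1,n):
        if s[i,4]>150: print(s[i],c[i].round(1),atz('wrist',*c[i],.06,cp).round(4))
E
python3 -c "
from h import *
im=snap('wrist','w11');pots('w11')
go(.6392,.047,.12,4)"
```

```text
[ 424    0   51   43 1770] [450.2  18.9] [0.7734 0.3016 0.06  ]
[293 232  25  24 482] [305.2 243.8] [0.6386 0.0466 0.06  ]
[286 322  23  17 309] [297.  329.9] [ 0.6393 -0.0689  0.06  ]
at [0.6154 0.1012 0.2006] ang 3.55 shift [ 0.0807 -0.0557  0.0195] turn -0.0079
```

Emit:
{"op": "step_arm", "data": {"commands": [[0.02,-0.03,0.01,-0.008],[0.04,-0.055,0.0195,-0.008],[0.07,-0.0555,0.0195,-0.008],[0.09,-0.0555,0.0195,-0.008],[0.09,-0.0555,0.0195,-0.008],[0.09,-0.0555,0.0195,-0.008]]}}

```text
t: 11.93
tcp_pos: [0.6378, 0.0475, 0.1091]
tool_rot: [-0.024, 0.704, 0.026, 0.709]
force: [0.0, 0.1, -0.1]
finger_gap: 0.586
```

```bash
python3 -c "
from h import *
go(.6392,.0465,.018,4)"
```

```text
at [0.6378 0.0475 0.1091] ang 4.0 shift [ 0.0911 -0.0013  0.0007] turn -0.0001
```

Emit:
{"op": "step_arm", "data": {"commands": [[0.03,-0.001,0.0005,0],[0.06,-0.001,0.0005,0],[0.08,-0.001,0.0005,0],[0.091,-0.001,0.0005,0],[0.091,-0.001,0.0005,0],[0.091,-0.001,0.0005,0]]}}

```text
t: 12.43
tcp_pos: [0.6399, 0.0471, 0.0192]
tool_rot: [-0.024, 0.704, 0.026, 0.71]
force: [0.4, 0.2, 0.4]
finger_gap: 0.587
```

Emit:
{"op": "step_arm", "data": {"commands": [[0,0,0,0],[0,0,0,0],[0,0,0,0],[0,0,0,0],[0,0,0,0],[0,0,0,0]], "jaw": 0.015}}

```text
t: 12.93
tcp_pos: [0.6419, 0.047, 0.0216]
tool_rot: [-0.024, 0.702, 0.026, 0.711]
force: [-0.7, 0.1, 6.7]
finger_gap: 0.315
```

```bash
python3 -c "
from h import *
go(.5095,.36,.16,4)"
```

```text
at [0.6419 0.047  0.0216] ang 4.04 shift [-0.1394  0.3217 -0.1082] turn 0.0006
```

Emit:
{"op": "step_arm", "data": {"commands": [[-0.02,0,0,0],[-0.06,0,0,0],[-0.1,0.02,-0.005,0],[-0.135,0.05,-0.02,0],[-0.139,0.09,-0.03,0],[-0.139,0.13,-0.05,0],[-0.139,0.17,-0.06,0],[-0.139,0.2,-0.07,0]]}}

```text
t: 13.6
tcp_pos: [0.5556, 0.2427, 0.1614]
tool_rot: [-0.024, 0.701, 0.025, 0.712]
force: [0.5, 0.5, 0.5]
finger_gap: 0.319
```

```bash
python3 -c "
from h import *
go(.5095,.359,.16,4); print(telemetry.sense()['finger_gap'])"
```

```text
at [0.5556 0.2427 0.1614] ang 3.98 shift [ 0.0011  0.1193 -0.0379] turn -0.0004
0.3187691893362903
```

Emit:
{"op": "step_arm", "data": {"commands": [[0,0.04,-0.013,0],[0,0.08,-0.025,0],[0,0.11,-0.035,0],[0,0.119,-0.038,0],[0,0.119,-0.038,0],[0,0.119,-0.038,0]]}}

```text
t: 14.1
tcp_pos: [0.5094, 0.3585, 0.1614]
tool_rot: [-0.024, 0.701, 0.026, 0.712]
force: [0.5, 0.4, -0.9]
finger_gap: 0.314
```

```bash
python3 -c "
from h import *
snap('wrist','w12');go(.510,.360,.045,4);cp=loadcp('w12');P,r=pose();print(r.apply([1,0,0]),atz('wrist',286,275,P[2]+.04,cp))"
```

```text
at [0.5099 0.3577 0.1612] ang 3.96 shift [ 0.1162  0.0022 -0.0016] turn -0.0007
[ 0.01563859  0.0022496  -0.99987518] [0.50928068 0.35994551 0.20122985]
```

Emit:
{"op": "step_arm", "data": {"commands": [[0.03,0.0015,-0.0016,0],[0.06,0.0015,-0.0016,0],[0.085,0.0015,-0.0016,0],[0.105,0.0015,-0.0016,0],[0.116,0.0015,-0.0016,0],[0.116,0.0015,-0.0016,0]]}}

```text
t: 14.65
tcp_pos: [0.5107, 0.3571, 0.0432]
tool_rot: [-0.023, 0.702, 0.024, 0.712]
force: [0.6, -0.0, -1.5]
finger_gap: 0.317
```

```bash
python3 -c "
from h import *
snap('wrist','w13');go(.510,.359,.0255,4);"
```

```text
at [0.5108 0.3577 0.0445] ang 3.83 shift [ 0.019   0.0014 -0.001 ] turn -0.003
```

Emit:
{"op": "step_arm", "data": {"commands": [[0.006,0.001,0,0],[0.012,0.0015,0,0],[0.018,0.0015,0,0],[0.018,0.0015,0,0],[0.018,0.0015,0,0]]}}

```text
t: 15.12
tcp_pos: [0.5107, 0.3592, 0.0264]
tool_rot: [-0.024, 0.702, 0.024, 0.712]
force: [0.6, 0.3, 0.1]
finger_gap: 0.313
```

Emit:
{"op": "step_arm", "data": {"commands": [[0,0,0,0],[0,0,0,0],[0,0,0,0],[0,0,0,0],[-0.03,0,0,0],[-0.06,0,0,0],[-0.1,0,0,0],[-0.13,0,0,0]], "jaw": 0.05}}

```text
t: 15.78
tcp_pos: [0.5092, 0.3593, 0.1589]
tool_rot: [-0.023, 0.701, 0.024, 0.712]
force: [0.3, 0.9, -0.2]
finger_gap: 0.587
```

```bash
python3 -c "
from h import *
snap('wrist','w14');go(.6392,.0,.2,4);"
```

```text
at [0.5129 0.3613 0.1654] ang 3.87 shift [-0.0338 -0.3688  0.1025] turn -0.0023
```

Emit:
{"op": "step_arm", "data": {"commands": [[-0.03,-0.04,0.01,0],[-0.034,-0.1,0.03,0],[-0.034,-0.32,0.1,0],[-0.034,-0.32,0.1,0],[-0.034,-0.32,0.1,0],[-0.034,-0.32,0.1,0],[-0.034,-0.32,0.1,0],[-0.034,-0.32,0.1,0]]}}

```text
t: 16.5
tcp_pos: [0.6285, 0.0594, 0.2001]
tool_rot: [-0.022, 0.697, 0.026, 0.716]
force: [0.6, 0.7, -0.7]
finger_gap: 0.584
```

```bash
python3 -c "
from h import *
snap('wrist','w15');pots('w15');go(.6392,-.069,.12,4);"
```

```text
[480 123  13  16 157] [485.9 130.6] [0.8515 0.1402 0.06  ]
[471 150  14  16 159] [477.5 157.9] [0.8448 0.1081 0.06  ]
[273 288  23  20 382] [284.1 297.3] [ 0.6396 -0.0695  0.06  ]
at [0.6332 0.0508 0.2005] ang 3.56 shift [ 0.0806 -0.1198 -0.004 ] turn -0.0076
```

Emit:
{"op": "step_arm", "data": {"commands": [[0.02,-0.04,-0.001,-0.008],[0.04,-0.08,-0.003,-0.008],[0.07,-0.11,-0.004,-0.008],[0.09,-0.12,-0.004,-0.008],[0.09,-0.12,-0.004,-0.008],[0.09,-0.12,-0.004,-0.008]]}}

```text
t: 17.05
tcp_pos: [0.6377, -0.07, 0.1083]
tool_rot: [-0.023, 0.697, 0.024, 0.716]
force: [-0.3, 0.4, 0.7]
finger_gap: 0.584
```

```bash
python3 -c "
from h import *
go(.6396,-.0695,.020,4);print(pose()[1].apply([1,0,0]))"
```

```text
at [ 0.6377 -0.07    0.1083] ang 3.85 shift [ 0.0883  0.0003 -0.0005] turn -0.0026
[ 0.02708063  0.00194627 -0.99963136]
```

Emit:
{"op": "step_arm", "data": {"commands": [[0.03,0.0005,-0.0005,0],[0.06,0.0005,-0.0005,0],[0.08,0.0005,-0.0005,0],[0.0885,0.0005,-0.0005,0],[0.0885,0.0005,-0.0005,0],[0.0885,0.0005,-0.0005,0]]}}

```text
t: 17.55
tcp_pos: [0.6406, -0.0684, 0.021]
tool_rot: [-0.024, 0.696, 0.024, 0.717]
force: [0.2, -0.5, -1.4]
finger_gap: 0.591
```

Emit:
{"op": "step_arm", "data": {"commands": [[0,0,0,0],[0,0,0,0],[0,0,0,0],[0,0,0,0],[0,0,0,0],[0,0,0,0]], "jaw": 0.015}}

```text
t: 18.05
tcp_pos: [0.6425, -0.0689, 0.0235]
tool_rot: [-0.024, 0.695, 0.024, 0.718]
force: [-0.2, 0.9, 7.7]
finger_gap: 0.312
```

```bash
python3 -c "
from h import *
go(.5125,.316,.16,4);print(pose()[1].apply([1,0,0]))"
```

```text
at [ 0.6425 -0.0689  0.0235] ang 3.92 shift [-0.1406  0.3926 -0.0988] turn -0.0014
[ 3.35440704e-02  4.95921913e-04 -9.99437116e-01]
```

Emit:
{"op": "step_arm", "data": {"commands": [[-0.02,0,0,0],[-0.06,0,0,0],[-0.1,0.02,-0.003,0],[-0.135,0.05,-0.01,0],[-0.14,0.09,-0.02,0],[-0.14,0.13,-0.035,0],[-0.14,0.17,-0.045,0],[-0.14,0.19,-0.05,0]]}}

```text
t: 18.72
tcp_pos: [0.5728, 0.1202, 0.1626]
tool_rot: [-0.024, 0.695, 0.025, 0.718]
force: [1.1, 0.0, -1.0]
finger_gap: 0.313
```

Emit:
{"op": "step_arm", "data": {"commands": [[0,0.04,-0.01,0],[0,0.08,-0.022,0],[0,0.12,-0.033,0],[0,0.16,-0.043,0],[0,0.18,-0.045,0],[0,0.18,-0.045,0],[0,0.18,-0.045,0],[0,0.18,-0.045,0]]}}

```text
t: 19.38
tcp_pos: [0.5156, 0.2962, 0.1612]
tool_rot: [-0.025, 0.695, 0.025, 0.719]
force: [-0.1, -0.6, -0.1]
finger_gap: 0.314
```

```bash
python3 -c "
from h import *
snap('wrist','w16');go(.5125,.316,.046,4);cp=loadcp('w16');P,r=pose();print(r.apply([1,0,0]),atz('wrist',286,275,P[2]+.04,cp))"
```

```text
at [0.5158 0.2956 0.1612] ang 3.92 shift [ 0.115   0.0207 -0.0058] turn -0.0014
[ 0.03381983  0.00130111 -0.9994271 ] [0.51469749 0.29763635 0.20117797]
```

```bash
python3 -c "
from h import *
cp=loadcp('w16');im=cv2.imread('pics/w16.png')[:,:,::-1]
crop('wrist',215,30,120,220,3.6,'w16a',im)
"
python3 -c "
from h import *
cp=loadcp('w16')
f=lambda u,v:(215+u/3.6-.35,30+v/3.6-.35)
A=lambda u,v,z=.046:atz('wrist',*f(u,v),z,cp)
q=[A(70,71),A(349,66),A(97,700),A(351,700)]
for a in q: print(a.round(4))
L=q[0]-q[2];Rr=q[1]-q[3];a=np.degrees(np.arctan2([L[1],Rr[1]],[L[0],Rr[0]]));print(a)
t=np.radians(a.mean());c=np.array([np.cos(t),np.sin(t)]);E=((q[0]+q[1])/2)[:2]
C=E-.108*c;print('centre',C)
for x in(-.044,-.001,.042,.085):print(x,C+x*c)
print('caps',A(222,153,.063),A(202,342,.063)); print('div',A(215,404,.03),A(218,550,.03),A(218,248,.03))
"
```

```text
[0.4664 0.4228 0.046 ]
[0.5336 0.4283 0.046 ]
[0.4803 0.2625 0.046 ]
[0.5474 0.2663 0.046 ]
[94.98410623 94.86771424]
centre [0.50926241 0.3179605 ]
-0.044 [0.51304058 0.27412301]
-0.001 [0.50934828 0.31696419]
0.042 [0.50565598 0.35980537]
0.085 [0.50196367 0.40264656]
caps [0.50451032 0.40207926 0.063     ] [0.50281923 0.35794188 0.063     ]
div [0.50695771 0.34008455 0.03      ] [0.5101499  0.30104737 0.03      ] [0.50512017 0.3807532  0.03      ]
```

```bash
python3 -c "
from h import *
go(.510,.315,.048,4.9)"
```

```text
at [0.5158 0.2956 0.1612] ang 3.92 shift [ 0.1129  0.0198 -0.0083] turn -0.0172
```

Emit:
{"op": "step_arm", "data": {"commands": [[0.0,0.0198,-0.0083,-0.017],[0.03,0.0198,-0.0083,-0.017],[0.06,0.0198,-0.0083,-0.017],[0.08,0.0198,-0.0083,-0.017],[0.09,0.0198,-0.0083,-0.017],[0.09,0.0198,-0.0083,-0.017],[0.09,0.0198,-0.0083,-0.017]]}}

```text
t: 20.02
tcp_pos: [0.5101, 0.3141, 0.0712]
tool_rot: [-0.03, 0.694, 0.029, 0.718]
force: [-1.1, -0.6, -0.0]
finger_gap: 0.311
```

```bash
python3 -c "
from h import *
snap('wrist','w17');go(.510,.315,.0285,4.9)"
```

```text
at [0.5104 0.3145 0.0719] ang 4.82 shift [ 0.0433  0.0006 -0.0019] turn -0.0014
```

Emit:
{"op": "step_arm", "data": {"commands": [[0.01,0.0006,0.0,0],[0.02,0.0006,0.0,0],[0.03,0.0006,-0.0005,0],[0.04,0.0006,-0.0005,0],[0.043,0.0006,-0.0005,0],[0.043,0.0006,-0.0005,0]]}}

```text
t: 20.57
tcp_pos: [0.5111, 0.315, 0.0275]
tool_rot: [-0.03, 0.694, 0.03, 0.718]
force: [0.2, -0.0, -1.0]
finger_gap: 0.313
```

Emit:
{"op": "step_arm", "data": {"commands": [[0,0,0,0],[0,0,0,0],[0,0,0,0],[0,0,0,0],[-0.03,0,0,0],[-0.06,0,0,0],[-0.1,0,0,0],[-0.13,0,0,0]], "jaw": 0.05}}

```text
t: 21.23
tcp_pos: [0.5069, 0.315, 0.16]
tool_rot: [-0.03, 0.694, 0.03, 0.719]
force: [1.1, 0.6, -0.8]
finger_gap: 0.584
```

```bash
python3 -c "
from h import *
snap('wrist','w18');print(pose()[1].apply([1,0,0]));snap('side','d18')"
```

```text
[ 0.04655531  0.0062036  -0.99889645]
```

Emit:
{"op": "step_arm", "data": {"commands": [[0,0,0,0],[-0.04,0,0,0],[-0.08,0,0,0],[-0.1,0,0,0],[-0.1,0,0,0],[-0.1,0,0,0],[-0.1,0,0,0],[-0.1,0,0,0]]}}

```text
t: 22.0
tcp_pos: [0.5044, 0.3154, 0.2612]
tool_rot: [-0.029, 0.692, 0.031, 0.721]
force: [-0.2, -0.0, 0.2]
finger_gap: 0.584
```

```bash
python3 -c "
from h import *
print(pose()[0],pose()[1].apply([1,0,0]))"
```

```text
[0.50442892 0.31537777 0.26117559] [ 0.04130177  0.00416508 -0.99913804]
```

Emit:
{"op": "step_arm", "data": {"commands": [[0.042,0,0,0],[0.083,0,0,0],[0.125,0,0,0]]}}

```text
t: 22.25
tcp_pos: [0.5089, 0.3156, 0.1365]
tool_rot: [-0.029, 0.692, 0.031, 0.721]
force: [0.2, -0.3, -0.6]
finger_gap: 0.586
```

```bash
python3 -c "
from h import *
print(pose()[0],pose()[1].apply([1,0,0]))"
```

```text
[0.50894983 0.31563498 0.1365062 ] [ 0.04084133  0.00397948 -0.99915772]
```

```bash
python3 -c "
from h import *
for i in range(4):
  optics.snapshot('wrist');print(pose()[0],pose()[1].apply([1,0,0]))"
```

```text
[0.50285526 0.31281215 0.12625457] [ 0.02258762 -0.00325438 -0.99973957]
[0.50273476 0.31289162 0.12958625] [ 0.02212534 -0.00348857 -0.99974912]
[0.50577325 0.31424928 0.13384454] [ 2.98040147e-02 -3.81561282e-04 -9.99555689e-01]
[0.50854101 0.31542314 0.13721939] [ 0.03715046  0.00253655 -0.99930646]
```

Emit:
{"op": "step_arm", "data": {"commands": [[-0.03,0,0,0],[-0.06,0,0,0],[-0.09,0,0,0],[-0.11,0,0,0],[-0.12,0,0,0],[-0.12,0,0,0],[-0.12,0,0,0],[-0.12,0,0,0]]}}

```text
t: 23.12
tcp_pos: [0.5033, 0.3148, 0.2566]
tool_rot: [-0.03, 0.694, 0.03, 0.719]
force: [-1.0, -0.6, -0.2]
finger_gap: 0.588
```

Emit:
{"op": "step_arm", "data": {"commands": [[0.042,0,0,0],[0.083,0,0,0],[0.125,0,0,0]]}}

```text
t: 23.37
tcp_pos: [0.5072, 0.3148, 0.1302]
tool_rot: [-0.03, 0.694, 0.03, 0.719]
force: [0.0, 0.8, -0.8]
finger_gap: 0.583
```

```bash
python3 -c "
from h import *
optics.snapshot('wrist');print(pose()[0],pose()[1].apply([1,0,0]))"
```

```text
[0.50105864 0.31197551 0.11989327] [ 0.01719804 -0.00534669 -0.99983781]
```

Emit:
{"op": "step_arm", "data": {"commands": [[-0.005,0,0,0],[-0.02,0,0,0],[-0.05,0,0,0],[-0.08,0,0,0],[-0.11,0,0,0],[-0.12,0,0,0],[-0.12,0,0,0],[-0.12,0,0,0]]}}

```text
t: 24.08
tcp_pos: [0.499, 0.3127, 0.2411]
tool_rot: [-0.032, 0.7, 0.028, 0.713]
force: [-0.4, 0.7, -0.3]
finger_gap: 0.587
```

```bash
python3 -c "
from h import *
print(pose()[0],pose()[1].apply([1,0,0]))"
```

```text
[0.49897958 0.31267009 0.24113073] [ 0.01902746 -0.0046229  -0.99980827]
```

Emit:
{"op": "step_arm", "data": {"commands": [[0.042,0,0,0],[0.083,0,0,0],[0.125,0,0,0]]}}

```text
t: 24.33
tcp_pos: [0.5004, 0.3117, 0.1146]
tool_rot: [-0.032, 0.7, 0.028, 0.713]
force: [0.1, 0.8, 0.9]
finger_gap: 0.586
```

```bash
python3 -c "
from h import *
optics.snapshot('wrist');print(pose()[0],pose()[1].apply([1,0,0]))"
```

```text
[0.49403716 0.30881519 0.10433662] [-1.50630222e-04 -1.21623692e-02 -9.99926024e-01]
```

Emit:
{"op": "step_arm", "data": {"commands": [[0,0,0,0],[0,0,0,0],[0,0,0,0],[0,0,0,0],[0,0,0,0]]}}

```text
t: 24.8
tcp_pos: [0.4958, 0.3096, 0.107]
tool_rot: [-0.033, 0.705, 0.026, 0.708]
force: [0.1, 1.3, 0.7]
finger_gap: 0.586
```

```bash
python3 -c "
from h import *
snap('wrist','w19');print(pose()[0],pose()[1].apply([1,0,0]))"
```

```text
[0.49555299 0.30950532 0.10679723] [ 0.00440482 -0.01035931 -0.99993664]
```

```bash
cat >> h.py <<'E'
def carr(name,pts,z=.046):
    "pts: far-left, far-right, near-left, near-right full-image pixels in wrist pic"
    cp=loadcp(name);q=[atz('wrist',u,v,z,cp)[:2] for u,v in pts]
    for a in q: print(a.round(4))
    L=q[0]-q[2];Rr=q[1]-q[3];a=np.degrees(np.arctan2([L[1],Rr[1]],[L[0],Rr[0]]))
    print('yaw',a,'centre',np.mean(q,0),'len',np.linalg.norm(L),np.linalg.norm(Rr),'w',np.linalg.norm(q[0]-q[1]))
E
python3 -c "
from h import *
im=cv2.imread('pics/w19.png')[:,:,::-1]
crop('wrist',240,40,130,290,2.7,'w19a',im)"
python3 -c "
from h import *
f=lambda u,v:(240+u/2.7-.3,40+v/2.7-.3)
carr('w19',[f(44,38),f(302,42),f(65,745),f(267,742)])"
```

```text
[0.4663 0.423 ]
[0.5336 0.4287]
[0.4853 0.209 ]
[0.5519 0.2147]
yaw [95.09731587 94.88812532] centre [0.50929966 0.31883244] len 0.21487119476344566 0.214833791800847 w 0.06762516989163381
```

```bash
python3 -c "
from h import *
go(.5093,.3188,.06,5)"
```

```text
at [0.4956 0.3095 0.1068] ang 4.78 shift [0.0468 0.0086 0.0143] turn -0.0038
```

Emit:
{"op": "step_arm", "data": {"commands": [[0,0.0086,0.0143,-0.004],[0.01,0.0086,0.0143,-0.004],[0.03,0.0086,0.0143,-0.004],[0.046,0.0086,0.0143,-0.004],[0.046,0.0086,0.0143,-0.004],[0.046,0.0086,0.0143,-0.004],[0.046,0.0086,0.0143,-0.004]], "jaw": 0.0854}}

```text
t: 25.43
tcp_pos: [0.5097, 0.3189, 0.0615]
tool_rot: [-0.035, 0.705, 0.027, 0.708]
force: [-0.7, -0.4, -0.4]
finger_gap: 1.0
```

```bash
python3 -c "
from h import *
snap('wrist','w20');crop('side',130,200,200,150,4,'d20');s=telemetry.sense();print(s['force'],s['ft_torque'],s['finger_gap']);go(.5093,.3188,.003,5)"
```

```text
[ 0.32004842  0.12686966 -0.98379163] [ 0.0723777  -0.04089629  0.00781258] 0.9998866270687041
at [0.5101 0.3191 0.0619] ang 5.01 shift [ 0.0589  0.0004 -0.0012] turn 0.0002
```

Emit:
{"op": "step_arm", "data": {"commands": [[0.02,0.0004,-0.001,0],[0.04,0.0004,-0.001,0],[0.05,0.0004,-0.001,0],[0.058,0.0004,-0.001,0],[0.058,0.0004,-0.001,0],[0.058,0.0004,-0.001,0]]}}

```text
t: 26.03
tcp_pos: [0.5097, 0.3189, 0.0041]
tool_rot: [-0.034, 0.704, 0.027, 0.709]
force: [0.2, -0.3, 0.1]
finger_gap: 1.001
```

```bash
python3 -c "
from h import *
snap('wrist','w21');crop('side',130,200,200,150,4,'d21');s=telemetry.sense();print(s['force'],s['ft_torque'],s['finger_gap']);go(.5093,.3188,.003,5)"
```

```text
[ 0.55868667 -0.66261372 -0.65625113] [ 0.00285399 -0.04294578 -0.00838209] 1.001560880417335
at [0.5103 0.3192 0.0048] ang 5.01 shift [ 0.0018 -0.0003 -0.001 ] turn 0.0002
```

Emit:
{"op": "step_arm", "data": {"commands": [[0,0,0,0],[0,0,0,0],[0,0,0,0],[0,0,0,0],[0,0,0,0],[0,0,0,0]], "jaw": 0.055, "grip_force": 70}}

```text
t: 26.63
tcp_pos: [0.5102, 0.3194, 0.0071]
tool_rot: [-0.034, 0.703, 0.028, 0.709]
force: [-3.1, -0.7, 10.8]
finger_gap: 0.738
```

Emit:
{"op": "step_arm", "data": {"commands": [[-0.003,0,0,0],[-0.007,0,0,0],[-0.012,0,0,0],[-0.016,0,0,0],[-0.02,0,0,0],[-0.02,0,0,0],[-0.02,0,0,0]]}}

```text
t: 27.22
tcp_pos: [0.5103, 0.3196, 0.0273]
tool_rot: [-0.034, 0.703, 0.028, 0.71]
force: [-0.5, -0.1, -4.1]
finger_gap: 0.732
```

```bash
python3 -c "
from h import *
snap('wrist','w22');
for i in range(5):
  s=telemetry.sense();print(s['force'],s['ft_torque'],s['finger_gap']); optics.snapshot('side') if i<4 else crop('side',130,200,200,150,4,'d22')
go(.5093,.3188,.003,5)"
```

```text
[-0.08399686 -0.30611633 -4.69923933] [0.00423782 0.00249377 0.00770802] 0.727764187071171
[ 0.73849607  0.4209958  -4.70650527] [0.08015069 0.0037665  0.00428877] 0.7262087988722522
[-0.30014163 -0.10185194 -4.86932989] [ 0.02549359 -0.00970818  0.00097585] 0.7333259164032989
[-0.39073981  0.27803889 -3.98694438] [ 0.08889928  0.03710013 -0.0418485 ] 0.7329417098124746
[-0.26410403  0.05111085 -4.51232923] [ 0.04791581  0.06408145 -0.00550567] 0.730024322898288
at [0.5099 0.3195 0.0268] ang 5.02 shift [ 0.0238 -0.0004 -0.0008] turn 0.0003
```

```bash
python3 -c "
from h import *
im=cv2.imread('pics/w15.png')[:,:,::-1];crop('w',110,140,110,110,6,'w15b',im)
im=cv2.imread('pics/w11.png')[:,:,::-1];crop('w',128,178,110,105,6,'w11b',im)
im=cv2.imread('pics/scene0.png')[:,:,::-1];crop('w',230,180,70,60,10,'s0b',im)
im=cv2.imread('pics/side0.png')[:,:,::-1];crop('w',280,205,80,65,10,'d0b',im)
"
cat > st.py <<'E'
from h import *
def f(o,s): return lambda u,v:(o[0]+u/s-.45,o[1]+v/s-.45)
C={'w15':('wrist',f((110,140),6),[(58,47),(612,88),(588,607),(68,548)],[(80,400),(345,425)]),
'scene':('scene',f((230,180),10),[(350,60),(640,332),(312,558),(36,262)],[(280,96),(395,225)]),
'side':('side',f((280,205),10),[(500,635),(48,352),(318,62),(765,298)],[(540,215),(335,98)])}
# order: corners (-x+y),(+x+y),(+x-y),(-x-y) in world (x right, y up)
C['side']=('side',f((280,205),10),[(500,635),(48,352),(318,62),(765,298)],[(540,215),(335,98)])
mod=np.array([[-.06,.055],[.06,.055],[.06,-.055],[-.06,-.055]])
for k,(n,g,cs,kn) in C.items():
    cp=loadcp('w15') if n=='wrist' else None
    q=np.array([atz(n,*g(*c),.008,cp)[:2] for c in cs])
    m=q.mean(0); H=mod.T@(q-m); th=np.arctan2(H[0,1]-H[1,0],H[0,0]+H[1,1]); 
    print(k,'centre',m.round(4),'ang',np.degrees(th).round(2),'sides',[np.linalg.norm(q[i]-q[(i+1)%4]).round(4) for i in range(4)])
    kk=np.array([atz(n,*g(*c),.066,cp)[:2] for c in kn]); print('  knives',kk.round(4),kk.mean(0).round(4))
E
python3 st.py
```

```text
w15 centre [0.4862 0.029 ] ang -2.6 sides [np.float64(0.1181), np.float64(0.1076), np.float64(0.1191), np.float64(0.1092)]
  knives [[0.4605 0.0308]
 [0.5121 0.0293]] [0.4863 0.0301]
scene centre [0.4845 0.0274] ang -2.27 sides [np.float64(0.1223), np.float64(0.1109), np.float64(0.1213), np.float64(0.1086)]
  knives [[0.4608 0.0314]
 [0.5123 0.0252]] [0.4866 0.0283]
side centre [0.4852 0.033 ] ang -1.98 sides [np.float64(0.1194), np.float64(0.1084), np.float64(0.1194), np.float64(0.113)]
  knives [[0.4582 0.0337]
 [0.5104 0.0306]] [0.4843 0.0322]
```

```bash
python3 -c "
from h import *
go(.4862,.0305,.12,-2.3)"
```

```text
at [0.5099 0.3195 0.0268] ang 5.02 shift [-0.0909 -0.2867 -0.0482] turn 0.1277
```

Emit:
{"op": "step_arm", "data": {"commands": [[-0.015,0,0,0],[-0.035,0,0,0],[-0.06,0,0,0],[-0.08,-0.01,0,0.02],[-0.09,-0.03,-0.005,0.04],[-0.091,-0.06,-0.01,0.06],[-0.091,-0.09,-0.015,0.08],[-0.091,-0.12,-0.02,0.1]]}}

```text
t: 28.18
tcp_pos: [0.4993, 0.1981, 0.1192]
tool_rot: [0.001, 0.704, -0.007, 0.71]
force: [0.3, -1.0, -5.0]
finger_gap: 0.732
```

Emit:
{"op": "step_arm", "data": {"commands": [[0,-0.03,-0.005,0.027],[0,-0.06,-0.008,0.027],[0,-0.09,-0.01,0.027],[0,-0.12,-0.013,0.027],[0,-0.14,-0.015,0.027],[0,-0.15,-0.015,0.027],[0,-0.15,-0.015,0.027],[0,-0.15,-0.015,0.027]]}}

```text
t: 28.85
tcp_pos: [0.4827, 0.0483, 0.1205]
tool_rot: [0.012, 0.703, -0.017, 0.71]
force: [-0.5, 0.8, -3.4]
finger_gap: 0.728
```

```bash
python3 -c "
from h import *
go(.4862,.0305,.12,-2.3); im=snap('side','d23');snap('scene','s23')
print(pose()[1].apply([1,0,0]))"
```

```text
at [0.4827 0.0483 0.1205] ang -2.34 shift [ 0.0006 -0.0176  0.0042] turn -0.0006
[ 0.00929694 -0.00815876 -0.9999235 ]
```

Emit:
{"op": "step_arm", "data": {"commands": [[0,-0.006,0.002,0],[0,-0.012,0.003,0],[0,-0.0176,0.0035,0],[0.01,-0.0176,0.0035,0],[0.02,-0.0176,0.0035,0],[0.03,-0.0176,0.0035,0],[0.03,-0.0176,0.0035,0],[0.03,-0.0176,0.0035,0]]}}

```text
t: 29.62
tcp_pos: [0.4853, 0.0311, 0.0902]
tool_rot: [0.011, 0.704, -0.016, 0.71]
force: [-0.1, 0.6, -4.8]
finger_gap: 0.735
```

```bash
python3 -c "
from h import *
go(.486,.0305,.08,-2.3); crop('side',250,130,130,130,5,'d24');crop('scene',190,110,140,130,5,'s24')
print(pose()[1].apply([1,0,0]))"
```

```text
at [0.4853 0.0311 0.0902] ang -2.2 shift [ 0.0102 -0.0005  0.0006] turn 0.0017
[ 0.01020528 -0.00835758 -0.999913  ]
```

```bash
python3 -c "
from h import *
d=lambda u,v:(250+u/5-.4,130+v/5-.4); s=lambda u,v:(190+u/5-.4,110+v/5-.4)
a=tri('scene',s(575,278),'side',d(150,467));b=tri('scene',s(490,203),'side',d(295,548));print(a,b)
z=.086-.007+.046
for n,p in [('scene',s(575,278)),('scene',s(490,203)),('scene',s(225,500)),('scene',s(145,418)),('side',d(150,467)),('side',d(295,548))]: print(n,atz(n,*p,.129)[:2])
"
```

```text
(array([0.52310249, 0.13650154, 0.1295345 ]), np.float64(0.0028420418208042007)) (array([0.45727263, 0.1393137 , 0.13143188]), np.float64(0.002136704236519397))
scene [0.5215843  0.13606204]
scene [0.45454005 0.14050046]
scene [ 0.51495138 -0.0809222 ]
scene [ 0.45153415 -0.07837555]
side [0.52442122 0.13707387]
side [0.4589463  0.13834301]
```

Emit:
{"op": "step_arm", "data": {"commands": [[0.01,-0.0005,0,0],[0.02,-0.0005,0,0],[0.03,-0.0005,0,0],[0.04,-0.0005,0,0],[0.048,-0.0005,0,0],[0.054,-0.0005,0,0],[0.054,-0.0005,0,0],[0.054,-0.0005,0,0]]}}

```text
t: 30.38
tcp_pos: [0.4866, 0.0302, 0.0367]
tool_rot: [0.011, 0.703, -0.016, 0.71]
force: [0.4, 1.9, -4.7]
finger_gap: 0.73
```

```bash
python3 -c "
from h import *
go(.486,.0305,.031,-2.3); crop('side',250,130,130,130,5,'d25');crop('scene',190,110,140,130,5,'s25')
for i in range(4):
  s=telemetry.sense();print(s['force'],s['ft_torque']);optics.snapshot('wrist')"
```

```text
at [0.4866 0.0302 0.0367] ang -2.2 shift [ 0.0057  0.0004 -0.0007] turn 0.0018
[ 0.29111347 -0.59619494 -4.28747179] [ 0.0148759  -0.0014319   0.01069848]
[-0.30619582  0.18423187 -5.00929514] [ 0.05680123 -0.01859528  0.02767406]
[ 0.31022616 -0.33112004 -4.96120697] [ 0.05805178 -0.0255498   0.03029948]
[ 0.10547354  0.25357641 -4.72954106] [ 0.02396522 -0.02418042  0.06406882]
```

Emit:
{"op": "step_arm", "data": {"commands": [[0.002,0.0003,-0.0005,0],[0.004,0.0003,-0.0005,0],[0.0055,0.0003,-0.0005,0],[0.0055,0.0003,-0.0005,0],[0.0055,0.0003,-0.0005,0]]}}

```text
t: 31.1
tcp_pos: [0.4865, 0.0304, 0.0317]
tool_rot: [0.011, 0.703, -0.016, 0.711]
force: [-0.1, 0.1, -4.7]
finger_gap: 0.73
```

```bash
python3 -c "
from h import *
go(.486,.0305,.031,-2.3)
for i in range(4):
  s=telemetry.sense();print(s['force'],s['ft_torque']);optics.snapshot('wrist')"
```

```text
at [0.4865 0.0304 0.0317] ang -2.2 shift [ 0.0007  0.0001 -0.0005] turn 0.0018
[-0.12453041  0.13539982 -4.67368523] [0.07240889 0.05113103 0.01930302]
[ 1.18893399  0.08940091 -3.77091043] [-0.00853111 -0.0369709  -0.04642854]
[ 0.05783514 -0.12107431 -3.76041736] [ 0.06281326  0.01798053 -0.00746578]
[-0.52676587  0.07653776 -3.90497576] [0.02358902 0.0171296  0.02886873]
```

Emit:
{"op": "step_arm", "data": {"commands": [[0.001,0,0,0],[0.002,0,0,0],[0.0025,0,0,0],[0.0025,0,0,0]]}}

```text
t: 31.63
tcp_pos: [0.4868, 0.0304, 0.031]
tool_rot: [0.011, 0.703, -0.017, 0.711]
force: [-2.7, 0.4, 13.2]
finger_gap: 0.729
```

```bash
python3 -c "
from h import *
go(.486,.0305,.031,-2.3)
for i in range(3):
  s=telemetry.sense();print(s['force'],s['ft_torque']);optics.snapshot('wrist')"
```

```text
at [0.4868 0.0304 0.031 ] ang -2.19 shift [ 0.      0.     -0.0008] turn 0.002
[-2.66948977  0.44216981 13.18580523] [ 0.08976703  0.54926237 -0.03623797]
[-3.08519575  0.88767395 11.95742568] [ 0.09180685  0.6138359  -0.00765333]
[-2.63407608  0.47000154 12.85684417] [0.11380683 0.56953658 0.00682301]
```

Emit:
{"op": "step_arm", "data": {"commands": [[-0.001,0,0,0],[-0.001,0,0,0],[-0.001,0,0,0],[-0.001,0,0,0],[-0.001,0,0,0],[-0.001,0,0,0]], "jaw": 0.0854}}

```text
t: 32.28
tcp_pos: [0.4867, 0.0304, 0.0318]
tool_rot: [0.011, 0.703, -0.017, 0.711]
force: [-0.8, 1.2, 0.0]
finger_gap: 0.999
```

```bash
python3 -c "
from h import *
s=telemetry.sense();print(s['force'],s['ft_torque'],s['finger_gap'])
crop('side',250,130,130,130,5,'d26');crop('scene',190,110,140,130,5,'s26');snap('wrist','w26')"
```

```text
[-0.77036194  1.19082852  0.04431423] [-0.01476251 -0.01058597  0.01535472] 0.9991003004479877
```

Emit:
{"op": "step_arm", "data": {"commands": [[0,0,0,0],[0,0,0,0],[0,0,0,0],[0,0,0,0],[0,0,0,0],[0,0,0,0],[0,0,0,0],[0,0,0,0]]}}

```text
t: 33.1
tcp_pos: [0.4866, 0.0304, 0.0319]
tool_rot: [0.011, 0.703, -0.016, 0.711]
force: [0.5, -0.9, -0.0]
finger_gap: 0.997
```

Emit:
{"op": "step_arm", "data": {"commands": [[0,0,0,0],[0,0,0,0],[0,0,0,0],[0,0,0,0],[0,0,0,0],[0,0,0,0],[0,0,0,0],[0,0,0,0]]}}

```text
t: 33.77
tcp_pos: [0.4867, 0.0304, 0.0319]
tool_rot: [0.011, 0.703, -0.016, 0.711]
force: [0.9, -0.1, -0.3]
finger_gap: 1.0
```

```bash
python3 -c "
from h import *
crop('side',250,130,130,130,5,'d27');crop('scene',190,110,140,130,5,'s27');print(telemetry.sense()['t'])"
```

```text
33.8667
```

```bash
cat >> h.py <<'E'
def tilt(sc,sd,d,s):
    "scene px (+x,+y corner) and side px same corner"
    p,e=tri('scene',s(*sc),'side',d(*sd)); print('corner',p.round(4),'err',e.round(4),'tilt',np.arctan2(p[2]-.068,p[1]-.030).round(3)); return p
E
python3 -c "
from h import *
d=lambda u,v:(250+u/5-.4,130+v/5-.4); s=lambda u,v:(190+u/5-.4,110+v/5-.4)
tilt((570,333),(150,522),d,s); tilt((485,262),(275,600),d,s)
"
```

```text
corner [0.5248 0.1336 0.0925] err 0.0024 tilt 0.232
corner [0.4621 0.1361 0.0934] err 0.0077 tilt 0.235
```

Emit:
{"op": "step_arm", "data": {"commands": [[0,0,0,0],[0,0,0,0],[0,0,0,0],[0,0,0,0],[0,0,0,0],[0,0,0,0]], "jaw": 0.055, "grip_force": 70}}

```text
t: 34.37
tcp_pos: [0.4828, 0.0309, 0.0333]
tool_rot: [0.01, 0.705, -0.016, 0.709]
force: [-8.2, -0.1, 18.7]
finger_gap: 0.65
```

```bash
python3 -c "
from h import *
s=telemetry.sense();print(s['force'],s['ft_torque'],s['finger_gap']);go(.486,.0404,.04,-2.3)
crop('side',250,130,130,130,5,'d28')"
```

```text
[-8.24746156 -0.12163956 18.69262311] [-0.16764899  0.99682064 -0.01982447] 0.6503810065760268
at [0.4828 0.0309 0.0333] ang -2.16 shift [-0.0068  0.0096  0.0028] turn 0.0025
```

Emit:
{"op": "step_arm", "data": {"commands": [[0,0,0,0],[0,0,0,0],[0,0,0,0],[0,0,0,0],[0,0,0,0],[0,0,0,0]], "jaw": 0.0854}}

```text
t: 34.92
tcp_pos: [0.483, 0.0309, 0.033]
tool_rot: [0.011, 0.705, -0.016, 0.709]
force: [-0.3, 0.3, -0.4]
finger_gap: 0.998
```

```bash
python3 -c "
from h import *
s=telemetry.sense();print(s['force'],s['ft_torque'],s['finger_gap']);go(.486,.0304,.0255,-2.3)
crop('side',250,130,130,130,5,'d29');snap('wrist','w29')
go(.486,.0304,.0255,-2.3)"
```

```text
[-0.32721866  0.26678062 -0.36894859] [-0.0059509  -0.06408395  0.01244273] 0.9978942882515663
at [0.483  0.0309 0.033 ] ang -2.17 shift [ 0.0075 -0.0003  0.0029] turn 0.0023
at [0.4829 0.0309 0.033 ] ang -2.16 shift [ 0.0076 -0.0003  0.003 ] turn 0.0024
```

Emit:
{"op": "step_arm", "data": {"commands": [[0,0,0.003,0.002],[0.003,0,0.003,0.002],[0.0055,0,0.003,0.002],[0.0075,0,0.003,0.002],[0.0075,0,0.003,0.002],[0.0075,0,0.003,0.002]]}}

```text
t: 35.52
tcp_pos: [0.4857, 0.0308, 0.0253]
tool_rot: [0.011, 0.705, -0.017, 0.709]
force: [0.4, 0.3, 1.4]
finger_gap: 1.004
```

Emit:
{"op": "step_arm", "data": {"commands": [[0,0,0,0],[0,0,0,0],[0,0,0,0],[0,0,0,0],[0,0,0,0],[0,0,0,0]], "jaw": 0.055, "grip_force": 70}}

```text
t: 36.02
tcp_pos: [0.4859, 0.0304, 0.0262]
tool_rot: [0.011, 0.705, -0.017, 0.709]
force: [-1.1, -0.6, 6.9]
finger_gap: 0.764
```

```bash
python3 -c "
from h import *
s=telemetry.sense();print(s['force'],s['ft_torque'],s['finger_gap']);go(.486,.0404,.036,-2.3)
crop('side',250,130,130,130,5,'d30')"
```

```text
[-1.09923967 -0.58394538  6.89985133] [-0.1927715   0.14508762 -0.07326623] 0.76355790108972
at [0.4859 0.0304 0.0262] ang -2.27 shift [-0.0099  0.0099 -0.0002] turn 0.0005
```

Emit:
{"op": "step_arm", "data": {"commands": [[-0.003,0,0,0],[-0.006,0,0,0],[-0.008,0.003,0,0],[-0.008,0.007,0,0],[-0.008,0.01,0,0],[-0.008,0.01,0,0],[-0.008,0.01,0,0]]}}

```text
t: 36.65
tcp_pos: [0.486, 0.0409, 0.0339]
tool_rot: [0.011, 0.705, -0.017, 0.709]
force: [0.1, 0.2, -4.3]
finger_gap: 0.76
```

```bash
python3 -c "
from h import *
F=[];T=[]
for i in range(12):
  s=telemetry.sense();F.append(s['force']);T.append(s['ft_torque']);optics.snapshot('wrist')
print(np.mean(F,0),np.mean(T,0),np.std(T,0)/np.sqrt(12))
go(.486,.0404,.026,-2.3)
crop('side',250,130,130,130,5,'d31')"
```

```text
[-0.04566578 -0.09083563 -4.63530604] [ 0.03598016  0.01621305 -0.00548622] [0.00568795 0.00921477 0.00602093]
at [0.4863 0.0404 0.0341] ang -2.28 shift [ 0.0081  0.     -0.0003] turn 0.0004
```

Emit:
{"op": "step_arm", "data": {"commands": [[0.003,0,0,0],[0.006,0,0,0],[0.009,0,0,0],[0.0095,0,0,0],[0.0095,0,0,0]]}}

```text
t: 37.72
tcp_pos: [0.4868, 0.0406, 0.0271]
tool_rot: [0.011, 0.704, -0.017, 0.71]
force: [-3.9, 2.5, 21.4]
finger_gap: 0.767
```

Emit:
{"op": "step_arm", "data": {"commands": [[0,0,0,0],[0,0,0,0],[0,0,0,0],[0,0,0,0],[0,0,0,0],[0,0,0,0],[0,0,0,0],[0,0,0,0]], "jaw": 0.0854}}

```text
t: 38.38
tcp_pos: [0.4867, 0.0406, 0.0269]
tool_rot: [0.011, 0.704, -0.017, 0.71]
force: [-0.2, 0.3, -0.0]
finger_gap: 1.003
```

```bash
python3 -c "
from h import *
s=telemetry.sense();print(s['force'],s['tcp_pos'])
crop('side',250,130,130,130,5,'d32')"
```

```text
[-0.16252231  0.30024284 -0.01682176] [0.48668447 0.0405615  0.02686103]
```

Emit:
{"op": "step_arm", "data": {"commands": [[0,0,0,0],[0,0,0,0],[0,0,0,0],[0,0,0,0],[0,0,0,0],[0,0,0,0],[0,0,0,0],[0,0,0,0]]}}

```text
t: 39.1
tcp_pos: [0.4867, 0.0406, 0.0269]
tool_rot: [0.011, 0.704, -0.017, 0.71]
force: [-0.2, 0.3, 0.7]
finger_gap: 1.0
```

```bash
python3 -c "
from h import *
crop('side',250,130,130,130,5,'d33');crop('scene',190,110,140,130,5,'s33')"
```

Emit:
{"op": "step_arm", "data": {"commands": [[0,0,0,0],[0,0,0,0],[0,0,0,0],[0,0,0,0],[0,0,0,0],[0,0,0,0],[0,0,0,0],[0,0,0,0]]}}

```text
t: 39.87
tcp_pos: [0.4867, 0.0406, 0.0269]
tool_rot: [0.011, 0.704, -0.017, 0.71]
force: [0.7, -0.5, -0.2]
finger_gap: 1.0
```

```bash
python3 -c "
from h import *
crop('side',260,210,100,60,8,'d34');crop('scene',210,150,120,90,6,'s34')"
```

Emit:
{"op": "step_arm", "data": {"commands": [[0,0,0,0],[0,0,0,0],[0,0,0,0],[0,0,0,0],[0,0,0,0],[0,0,0,0],[0,0,0,0],[0,0,0,0]]}}

```text
t: 40.63
tcp_pos: [0.4867, 0.0406, 0.0269]
tool_rot: [0.011, 0.704, -0.017, 0.71]
force: [1.0, 1.0, -0.0]
finger_gap: 1.001
```

```bash
python3 -c "
from h import *
crop('side',260,210,100,60,8,'d35');crop('scene',210,150,120,90,6,'s35');snap('wrist','w35')"
cat >> h.py <<'E'
from scipy.optimize import least_squares
def fitc(sc,sd,p0=(.486,.04,.024,88,0)):
    "sc,sd: dict corner name (pp: world +x+y, pm:+x-y, mp, mm)->full px. pose: x,y,z(underside),yaw,pitch(+ = +y end up)"
    cs=optics.camera_params('scene');cd=optics.camera_params('side')
    L={'pp':(.108,-.034),'pm':(-.108,-.034),'mp':(.108,.034),'mm':(-.108,.034)}
    def pts(p,ks):
        r=R.from_euler('ZY',[p[3],-np.degrees(p[4])],degrees=True)
        return r.apply([[*L[k],.046] for k in ks])+p[:3]
    def f(p):
        e=[]
        if sc: e.append((proj('scene',pts(p,sc),cs)-np.array(list(sc.values()))).ravel())
        if sd: e.append((proj('side',pts(p,sd),cd)-np.array(list(sd.values()))).ravel())
        return np.concatenate(e)
    s=least_squares(f,p0,x_scale=[.01,.01,.01,1,.02]); print('pose',s.x.round(4),'rms px',np.sqrt(np.mean(s.fun**2)).round(2)); return s.x
def off(o,s): return lambda u,v:(o[0]+u/s-.45,o[1]+v/s-.45)
E
python3 -c "
from h import *
d=off((260,210),8);s=off((210,150),6)
fitc({'pp':s(580,180),'pm':s(180,437),'mm':s(85,342),'mp':s(480,95)},{'pp':d(130,298),'mp':d(350,425)})
fitc({'pp':s(580,180),'pm':s(180,437),'mm':s(85,342),'mp':s(480,95)},{})
"
```

```text
pose [4.85000e-01 4.12000e-02 2.02000e-02 8.69533e+01 1.73000e-02] rms px 0.67
pose [4.77800e-01 4.59000e-02 1.09000e-02 8.69825e+01 3.05000e-02] rms px 0.32
```

```bash
python3 -c "
from h import *
s=telemetry.sense();print(s['q'])
go(.67,-.18,.25,-96.5)"
```

```text
[-0.14084651  0.64296852  1.91469183 -0.01404206  0.5751895  -0.08956486]
at [0.4867 0.0406 0.0269] ang -2.26 shift [-0.2197 -0.215   0.1936] turn 1.6447
```

Emit:
{"op": "step_arm", "data": {"commands": [[-0.008,0,0,0],[-0.02,0,0,0],[-0.04,0,0,0],[-0.07,0,0,0],[-0.11,0,0,0],[-0.15,0,0,0],[-0.18,0,0,0],[-0.19,0,0,0]]}}

```text
t: 41.45
tcp_pos: [0.4879, 0.0421, 0.2225]
tool_rot: [0.01, 0.701, -0.017, 0.713]
force: [0.1, 0.3, 0.4]
finger_gap: 1.002
```

```bash
python3 -c "
from h import *
snap('wrist','w36');
go(.67,-.18,.25,-96.5)"
```

```text
at [0.4882 0.042  0.2225] ang -2.24 shift [-0.0219 -0.215   0.1909] turn 1.6451
```

Emit:
{"op": "step_arm", "data": {"commands": [[-0.02,-0.02,0.02,0.12],[-0.022,-0.05,0.05,0.24],[-0.022,-0.08,0.07,0.36],[-0.022,-0.11,0.1,0.48],[-0.022,-0.14,0.13,0.6],[-0.022,-0.17,0.15,0.72],[-0.022,-0.2,0.18,0.84],[-0.022,-0.215,0.191,0.94]], "jaw": 0.04}}

```text
t: 42.17
tcp_pos: [0.6724, -0.1842, 0.2487]
tool_rot: [0.335, 0.615, -0.335, 0.631]
force: [0.4, -0.8, 0.7]
finger_gap: 0.465
```

```bash
python3 -c "
from h import *
go(.67,-.18,.25,-96.5)"
```

```text
at [ 0.6724 -0.1842  0.2487] ang -56.57 shift [-0.0013  0.0003 -0.0047] turn 0.6969
```

Emit:
{"op": "step_arm", "data": {"commands": [[0,0,-0.004,0.12],[0,0,-0.004,0.24],[0,0,-0.004,0.36],[0,0,-0.004,0.48],[0,0,-0.004,0.6],[0,0,-0.004,0.697],[0,0,-0.004,0.697],[0,0,-0.004,0.697]]}}

```text
t: 42.83
tcp_pos: [0.6695, -0.1806, 0.2477]
tool_rot: [0.529, 0.464, -0.525, 0.478]
force: [-0.6, -0.1, -0.3]
finger_gap: 0.472
```

```bash
python3 -c "
from h import *
im=snap('wrist','w37');crop('w',200,180,170,170,4,'w37a',im)
go(.67,-.18,.25,-96.5);print(pose()[1].apply([1,0,0]))"
```

```text
at [ 0.6697 -0.1806  0.2479] ang -96.37 shift [-0.0021  0.0003 -0.0006] turn 0.0024
[ 0.01791438 -0.01113215 -0.99977755]
```

```bash
python3 -c "
from h import *
im=cv2.imread('pics/w37.png')[:,:,::-1];crop('w',220,125,130,100,6,'w37b',im)"
python3 -c "
from h import *
cp=loadcp('w37');g=off((220,125),6)
A=lambda u,v,z:atz('wrist',*g(u,v),z,cp)
q=[A(*c,.022)[:2] for c in[(72,135),(697,138),(688,440),(80,440)]];print(np.round(q,4),np.mean(q,0))
for i in range(4):print(np.linalg.norm(q[i]-q[(i+1)%4]))
d=q[0]-q[1];print(np.degrees(np.arctan2(d[1],d[0])));d=q[3]-q[2];print(np.degrees(np.arctan2(d[1],d[0])))
a,b=A(364,183,.080),A(363,492,.080);print('grip',a,b,(a+b)/2,np.linalg.norm(a-b),np.degrees(np.arctan2(*(a-b)[1::-1])))
print('w',np.linalg.norm(A(332,340,.08)-A(396,340,.08)))
print('holes',A(155,295,.022),A(612,295,.022))
"
```

```text
[[ 0.7092 -0.1198]
 [ 0.6939 -0.2482]
 [ 0.6294 -0.2412]
 [ 0.6443 -0.1118]] [ 0.66919305 -0.18025843]
0.1294007208423824
0.06490454352691886
0.13026794257979107
0.06541110744709139
83.19850440160627
83.42266685038786
grip [ 0.69930391 -0.17981692  0.08      ] [ 0.6428678  -0.17306107  0.08      ] [ 0.67108586 -0.17643899  0.08      ] 0.05683903728391864 -6.826278256073339
w 0.011480808793709248
holes [ 0.67354817 -0.13238393  0.022     ] [ 0.66261897 -0.22752388  0.022     ]
```

```bash
python3 -c "
from h import *
go(.671,-.1764,.10,-96.7)"
```

```text
at [ 0.6697 -0.1806  0.2479] ang -96.37 shift [ 0.1479 -0.002  -0.0057] turn 0.0058
```

Emit:
{"op": "step_arm", "data": {"commands": [[0.03,-0.002,-0.0057,0.006],[0.06,-0.002,-0.0057,0.006],[0.09,-0.002,-0.0057,0.006],[0.12,-0.002,-0.0057,0.006],[0.14,-0.002,-0.0057,0.006],[0.147,-0.002,-0.0057,0.006],[0.147,-0.002,-0.0057,0.006],[0.147,-0.002,-0.0057,0.006]]}}

```text
t: 43.55
tcp_pos: [0.6714, -0.1766, 0.1014]
tool_rot: [0.53, 0.463, -0.526, 0.477]
force: [0.2, -0.6, 0.1]
finger_gap: 0.467
```

```bash
python3 -c "
from h import *
snap('wrist','w38')
cp=loadcp('w38');print(proj('wrist',[[.671,-.1764,.08]],cp))
go(.671,-.1764,.031,-96.7)"
```

```text
[[285.14618005 231.26531029]]
at [ 0.6722 -0.1769  0.1025] ang -96.68 shift [ 0.0714 -0.0028 -0.0011] turn 0.0003
```

Emit:
{"op": "step_arm", "data": {"commands": [[0.02,-0.001,-0.001,0],[0.04,-0.002,-0.001,0],[0.055,-0.0028,-0.001,0],[0.065,-0.0028,-0.001,0],[0.071,-0.0028,-0.001,0],[0.071,-0.0028,-0.001,0],[0.071,-0.0028,-0.001,0]]}}

```text
t: 44.18
tcp_pos: [0.6718, -0.1768, 0.0324]
tool_rot: [0.531, 0.461, -0.525, 0.479]
force: [0.5, -0.5, 0.2]
finger_gap: 0.461
```

```bash
python3 -c "
from h import *
snap('wrist','w39');crop('side',240,70,130,110,6,'d39');s=telemetry.sense();print(s['force'])
go(.671,-.1764,.031,-96.7)"
```

```text
[-0.38132581 -0.54049796  0.19998964]
at [ 0.6721 -0.1769  0.0329] ang -96.68 shift [ 0.0018 -0.0012 -0.0004] turn 0.0004
```

```bash
python3 -c "
from h import *
P=[[.6993,-.1798,.08],[.6429,-.1731,.08],[.671,-.1764,.08],[.672,-.177+.02,.06],[.661,-.157,.06],[.683,-.157,.06]]
print((proj('side',P)-[240,70])*6)"
```

```text
[[323.58007856 358.26934476]
 [426.72811646 413.59969472]
 [374.66816203 385.74415894]
 [345.62054787 445.5403383 ]
 [367.27695637 455.04789606]
 [324.1351345  436.10785053]]
```

Emit:
{"op": "step_arm", "data": {"commands": [[0,0,0,0],[0,0,0,0],[0,0,0,0],[0,0,0,0],[0,0,0,0],[0,0,0,0]], "jaw": 0.0, "grip_force": 90}}

```text
t: 44.78
tcp_pos: [0.673, -0.1773, 0.0343]
tool_rot: [0.531, 0.46, -0.525, 0.48]
force: [-0.2, 0.1, 5.4]
finger_gap: 0.11
```

```bash
python3 -c "
from h import *
s=telemetry.sense();print(s['force'],s['ft_torque']);go(.671,-.1764,.031,-96.7)"
```

```text
[-0.18146566  0.126718    5.41262268] [0.11246609 0.12075677 0.07919854]
at [ 0.673  -0.1773  0.0343] ang -96.67 shift [ 0.0032 -0.0022 -0.0007] turn 0.0004
```

Emit:
{"op": "step_arm", "data": {"commands": [[-0.004,0,0,0],[-0.008,0,0,0],[-0.014,0,0,0],[-0.02,0,0,0],[-0.02,0,0,0],[-0.02,0,0,0]]}}

```text
t: 45.28
tcp_pos: [0.6732, -0.1774, 0.0557]
tool_rot: [0.532, 0.46, -0.525, 0.48]
force: [0.0, -0.4, -1.0]
finger_gap: 0.108
```

```bash
python3 -c "
from h import *
s=telemetry.sense();print(s['force'],s['ft_torque'],s['finger_gap']);go(.671,-.1764,.031,-96.7);crop('side',240,70,130,110,6,'d40');print(pose()[1].apply([1,0,0]))"
```

```text
[ 0.02268827 -0.41785951 -1.01809391] [ 0.01859275 -0.02225492  0.0534877 ] 0.1084967187978711
at [ 0.6732 -0.1774  0.0557] ang -96.68 shift [ 0.0246 -0.003  -0.001 ] turn 0.0004
[ 0.0263033  -0.01482012 -0.99954415]
```

```bash
python3 -c "
from h import *
im=cv2.imread('pics/w36.png')[:,:,::-1];crop('w',235,65,95,220,3.6,'w36a',im)"
```

Emit:
{"op": "step_arm", "data": {"commands": [[-0.03,0,0,0],[-0.06,0,0,0],[-0.09,0,0,0],[-0.11,0,0,0],[-0.125,0,0,0],[-0.125,0,0,0],[-0.125,0,0,0]]}}

```text
t: 45.92
tcp_pos: [0.6697, -0.1754, 0.1808]
tool_rot: [0.532, 0.459, -0.524, 0.481]
force: [-0.5, 0.4, -1.4]
finger_gap: 0.115
```

```bash
python3 -c "
from h import *
f=off((235,65),3.6)
carr('w36',[f(42,52),f(290,52),f(68,757),f(275,757)],.070)
cp=loadcp('w36')
# plate corners visible: edges at y: top v 258, bottom 562 ; z=.008
print(atz('wrist',*f(340,258),.008,cp),atz('wrist',*f(330,562),.008,cp),atz('wrist',*f(-12,257),.008,cp),atz('wrist',*f(0,562),.008,cp))
g=lambda u,v:(u,v)
print([atz('wrist',*p,.008,cp).round(4) for p in [(231,137),(329,137),(233,221),(327,221)]])
go(.4863,.031,.18,-92)
"
```

```text
[0.4568 0.1479]
[0.5243 0.145 ]
[ 0.4498 -0.0661]
[ 0.5159 -0.0694]
yaw [88.13246243 87.76287125] centre [0.48668754 0.03934892] len 0.21412802100937736 0.21452801677352396 w 0.06757142620908824
[0.54582989 0.08051428 0.008     ] [ 0.54161486 -0.02701645  0.008     ] [0.42903687 0.08604523 0.008     ] [ 0.42439604 -0.02156442  0.008     ]
[array([0.4287, 0.0848, 0.008 ]), array([0.5458, 0.0796, 0.008 ]), array([ 0.4223, -0.0219,  0.008 ]), array([ 0.5426, -0.0275,  0.008 ])]
at [ 0.6697 -0.1754  0.1808] ang -96.67 shift [-0.0075 -0.206  -0.1837] turn -0.0815
```

```bash
python3 -c "
from h import *
go(.4884,.0291,.18,-91.9)
"
```

```text
at [ 0.6697 -0.1754  0.1808] ang -96.67 shift [-0.0074 -0.2037 -0.182 ] turn -0.0833
```

Emit:
{"op": "step_arm", "data": {"commands": [[-0.007,-0.025,-0.022,-0.02],[-0.007,-0.05,-0.045,-0.04],[-0.007,-0.077,-0.069,-0.06],[-0.007,-0.105,-0.094,-0.083],[-0.007,-0.13,-0.116,-0.083],[-0.007,-0.155,-0.138,-0.083],[-0.007,-0.18,-0.16,-0.083],[-0.007,-0.195,-0.174,-0.083]]}}

```text
t: 46.58
tcp_pos: [0.491, 0.0226, 0.1778]
tool_rot: [0.51, 0.483, -0.506, 0.5]
force: [0.1, -0.9, -1.9]
finger_gap: 0.105
```

```bash
python3 -c "
from h import *
go(.4884,.0291,.155,-91.9)
"
```

```text
at [0.491  0.0226 0.1778] ang -91.87 shift [ 0.0226 -0.0033 -0.0067] turn 0.0006
```

Emit:
{"op": "step_arm", "data": {"commands": [[0.005,-0.002,-0.004,0],[0.01,-0.0033,-0.0067,0],[0.016,-0.0033,-0.0067,0],[0.022,-0.0033,-0.0067,0],[0.022,-0.0033,-0.0067,0],[0.022,-0.0033,-0.0067,0],[0.022,-0.0033,-0.0067,0]]}}

```text
t: 47.17
tcp_pos: [0.4892, 0.0284, 0.1554]
tool_rot: [0.51, 0.483, -0.506, 0.5]
force: [-0.1, -0.7, -0.3]
finger_gap: 0.111
```

```bash
python3 -c "
from h import *
snap('wrist','w41')
crop('side',230,110,150,130,5,'d41');crop('scene',190,80,150,140,5,'s41')
go(.4884,.0291,.155,-91.9)
"
```

```text
at [0.4889 0.0287 0.1558] ang -91.9 shift [ 0.0008 -0.0005 -0.0004] turn 0.0
```

```bash
python3 -c "
from h import *
cp=loadcp('w41')
im=cv2.imread('pics/w41.png')[:,:,::-1];crop('w',140,120,270,220,2.9,'w41a',im)
A=lambda u,v,z:atz('wrist',u,v,z,cp)
zt=.1556-.0123+.058
a,b=A(285,214,zt),A(285,333,zt);print('grip',a,b,(a+b)/2,np.linalg.norm(a-b))
q=[A(*c,.07) for c in [(151,168),(399,168),(393,244),(156,241)]];print(np.round(q,4),np.mean(q,0))
"
```

```text
grip [0.52193447 0.02817915 0.2013    ] [0.45983871 0.03036842 0.2013    ] [0.49088659 0.02927378 0.2013    ] 0.06213434444617427
[[ 0.5252  0.1409  0.07  ]
 [ 0.5168 -0.07    0.07  ]
 [ 0.4473 -0.0688  0.07  ]
 [ 0.4583  0.1463  0.07  ]] [0.48689554 0.03709584 0.07      ]
```

```bash
python3 -c "
from h import *
cp=loadcp('w41');print(cp['origin'])
A=lambda u,v,z:atz('wrist',u,v,z,cp)
zt=.1556-.0123
a,b=A(285,214.5,zt+.028),A(285,333,zt+.058);print(a,b,(a+b)/2,a-b)
# jaw far edge outer v: crop y 146/2.9+120
print('jaw outer top', A(285,120+146/2.9,zt+.0),A(285,120+146/2.9,zt-.015), 'bridge +x top edge',A(285,120+240/2.9,zt+.028))
"
```

```text
[0.56322395 0.02831098 0.33039532]
[0.51206977 0.028158   0.1713    ] [0.45983871 0.03036842 0.2013    ] [0.48595424 0.02926321 0.1863    ] [ 0.05223106 -0.00221042 -0.03      ]
jaw outer top [0.53006631 0.02718233 0.1433    ] [0.52740797 0.02709184 0.1283    ] bridge +x top edge [0.5183336  0.02793774 0.1713    ]
```

Emit:
{"op": "step_arm", "data": {"commands": [[0.01,0.001,-0.0007,0],[0.02,0.0015,-0.0007,0],[0.032,0.0015,-0.0007,0],[0.042,0.0015,-0.0007,0],[0.05,0.0015,-0.0007,0],[0.05,0.0015,-0.0007,0],[0.05,0.0015,-0.0007,0]]}}

```text
t: 47.9
tcp_pos: [0.4912, 0.0287, 0.1054]
tool_rot: [0.51, 0.483, -0.506, 0.5]
force: [-0.4, 0.5, -1.2]
finger_gap: 0.114
```

```bash
python3 -c "
from h import *
im=snap('wrist','w42');crop('w',140,80,270,260,2.3,'w42a',im)
crop('side',230,130,130,110,6,'d42');crop('scene',200,110,130,110,6,'s42')
P,r=pose();print(P)
cp=loadcp('w42')
A=lambda u,v,z:atz('wrist',u,v,z,cp)
"
```

```text
[0.49196421 0.02864258 0.10633717]
```

```bash
python3 -c "
from h import *
cp=loadcp('w42')
A=lambda u,v,z:atz('wrist',u,v,z,cp)
zt=.1056-.0123;U=285
print('jaw outer',A(U,80+208/2.3,zt-.005)[0]-.046,A(U,80+208/2.3,zt)[0]-.046,'bridge',A(U,80+282/2.3,zt+.028)[0]-.033)
print('grip',(A(U,80+311/2.3,zt+.028)[0]+A(U,80+580/2.3,zt+.058)[0])/2)
f=lambda u,v:(140+u/2.3-.3,80+v/2.3-.3)
print('flange',A(*f(330,234),.07),A(*f(330,446),.07), A(*f(265,233),.07),A(*f(265,441),.07),A(*f(405,236),.07),A(*f(405,446),.07))
print('plate',A(*f(188,134),.008),A(*f(481,138),.008))
print('handle y',A(*f(334,282),zt+.028))
"
```

```text
jaw outer 0.48517812672174526 0.4860682038297453 bridge 0.48748307006531844
grip 0.48810120732574813
flange [0.52057917 0.02891544 0.07      ] [0.45234488 0.03140427 0.07      ] [0.52161658 0.04759109 0.07      ] [0.45484318 0.05191143 0.07      ] [0.51923545 0.00730544 0.07      ] [0.45119604 0.00754714 0.07      ]
plate [0.54716289 0.07960094 0.008     ] [ 0.54187064 -0.027871    0.008     ]
handle y [0.52064293 0.02837354 0.1213    ]
```

Emit:
{"op": "step_arm", "data": {"commands": [[0.004,-0.0008,0,0],[0.008,-0.001,0,0],[0.012,-0.001,0,0],[0.015,-0.001,0,0],[0.015,-0.001,0,0]]}}

```text
t: 48.47
tcp_pos: [0.4914, 0.0284, 0.0908]
tool_rot: [0.51, 0.483, -0.506, 0.501]
force: [-0.5, -0.7, -1.8]
finger_gap: 0.11
```

```bash
python3 -c "
from h import *
s=telemetry.sense();print(s['force'],s['ft_torque'],s['tcp_pos'])
im=snap('wrist','w43');crop('w',140,80,270,260,2.3,'w43a',im)
crop('side',230,130,130,110,6,'d43');crop('scene',200,110,130,110,6,'s43')"
```

```text
[-0.52899109 -0.65917501 -1.83712703] [-0.03276792 -0.11890599 -0.0317474 ] [0.4913509  0.02836601 0.09084517]
```

Emit:
{"op": "step_arm", "data": {"commands": [[0.003,-0.0003,0,0],[0.006,-0.0003,0,0],[0.009,-0.0003,0,0],[0.01,-0.0003,0,0],[0.01,-0.0003,0,0]]}}

```text
t: 49.03
tcp_pos: [0.4911, 0.0281, 0.0819]
tool_rot: [0.51, 0.483, -0.506, 0.501]
force: [-2.1, -1.0, 9.8]
finger_gap: 0.111
```

```bash
python3 -c "
from h import *
s=telemetry.sense();print(s['force'],s['ft_torque'],s['tcp_pos'],s['finger_gap'])
im=snap('wrist','w44');crop('w',140,80,270,260,2.3,'w44a',im)
crop('side',230,130,130,110,6,'d44');crop('scene',200,110,130,110,6,'s44')"
```

```text
[-2.14688667 -1.04825572  9.7695661 ] [-0.21649895  0.27771859  0.03374989] [0.49114202 0.02814371 0.08185586] 0.11071727835510974
```

Emit:
{"op": "step_arm", "data": {"commands": [[0.001,0,0,0],[0.002,0,0,0],[0.003,0,0,0],[0.003,0,0,0]]}}

```text
t: 49.52
tcp_pos: [0.4915, 0.028, 0.0815]
tool_rot: [0.51, 0.482, -0.506, 0.501]
force: [-4.9, 0.7, 25.5]
finger_gap: 0.109
```

```bash
python3 -c "
from h import *
s=telemetry.sense();print(s['force'],s['ft_torque'],s['tcp_pos'],s['finger_gap'])"
```

```text
[-4.85153323  0.72545724 25.52293678] [ 0.01805766  0.82205727 -0.03656983] [0.49147001 0.02801033 0.08147182] 0.10915720782183101
```

```bash
python3 -c "
from h import *
crop('side',290,180,70,60,10,'d45');crop('scene',240,170,60,50,12,'s45');snap('wrist','w45')"
```

Emit:
{"op": "step_arm", "data": {"commands": [[0.002,0,0,0],[0.003,0,0,0],[0.003,0,0,0]]}}

```text
t: 49.92
tcp_pos: [0.4915, 0.028, 0.0814]
tool_rot: [0.511, 0.482, -0.505, 0.502]
force: [-5.5, 0.4, 28.5]
finger_gap: 0.111
```

Emit:
{"op": "step_arm", "data": {"commands": [[-0.001,0,0,0],[-0.002,0,0,0],[-0.002,0,0,0],[-0.002,0,0,0]]}}

```text
t: 50.25
tcp_pos: [0.4905, 0.0281, 0.0826]
tool_rot: [0.51, 0.482, -0.506, 0.501]
force: [-1.1, 0.3, -2.0]
finger_gap: 0.109
```

```bash
python3 -c "
from h import *
s=telemetry.sense();print(s['force'],s['ft_torque'],s['tcp_pos'],s['finger_gap'])"
```

```text
[-1.08566755  0.30324679 -2.02063402] [ 0.00064155  0.19125075 -0.01248698] [0.49049833 0.02814047 0.08260577] 0.10885413865257104
```

Emit:
{"op": "step_arm", "data": {"commands": [[0,0,0,0],[0,0,0,0],[0,0,0,0],[0,0,0,0],[0,0,0,0],[0,0,0,0],[0,0,0,0],[0,0,0,0]], "jaw": 0.05}}

```text
t: 50.92
tcp_pos: [0.4905, 0.0282, 0.0826]
tool_rot: [0.51, 0.482, -0.506, 0.501]
force: [0.1, 0.5, -0.3]
finger_gap: 0.587
```

```bash
python3 -c "
from h import *
s=telemetry.sense();print(s['force'],s['finger_gap'])
crop('side',230,130,130,110,6,'d46');crop('scene',200,110,130,110,6,'s46')"
```

```text
[ 0.11913548  0.46691306 -0.3233075 ] 0.586952290492002
```

Emit:
{"op": "step_arm", "data": {"commands": [[0,0,0,0],[0,0,0,0],[0,0,0,0],[0,0,0,0],[0,0,0,0],[0,0,0,0],[0,0,0,0],[0,0,0,0]]}}

```text
t: 51.68
tcp_pos: [0.4905, 0.0281, 0.0827]
tool_rot: [0.51, 0.482, -0.506, 0.501]
force: [0.1, 0.2, -0.5]
finger_gap: 0.59
```

```bash
python3 -c "
from h import *
snap('wrist','w47')
crop('side',230,130,130,110,6,'d47');crop('scene',200,110,130,110,6,'s47')"
python3 -c "
from h import *
im=snap('side','d48');crop('w',250,200,110,70,7,'d48a',im);im=snap('scene','s48');crop('w',215,160,110,70,7,'s48a',im)
"
python3 -c "
from h import *
d=off((250,200),7);s=off((215,160),7)
fitc({'pp':s(643,163),'pm':s(178,418),'mm':s(63,305),'mp':s(530,65)},{'pp':d(181,350),'mp':d(372,462)})
fitc({'pp':s(643,163),'pm':s(178,418),'mm':s(63,305),'mp':s(530,65)},{})
"
```

```text
pose [ 4.86200e-01  3.60000e-02  2.17000e-02  8.68777e+01 -9.87000e-02] rms px 0.53
pose [ 4.80900e-01  3.96000e-02  1.46000e-02  8.68712e+01 -9.08000e-02] rms px 0.34
```

```bash
cat >> h.py <<'E'
def fitw(name,W,p0=(.486,.04,.024,88,0),zfix=None):
    cw=loadcp(name)
    L={'pp':(.108,-.034),'pm':(-.108,-.034),'mp':(.108,.034),'mm':(-.108,.034)}
    def pts(p):
        r=R.from_euler('ZY',[p[3],-np.degrees(p[4])],degrees=True)
        # knife height constraint: point at (xk,0,.042) lies at z=.066 ; p[2] free otherwise
        return r.apply([[*L[k],.046] for k in W])+p[:3]
    f=lambda p:(proj('wrist',pts(p),cw)-np.array(list(W.values()))).ravel()
    s=least_squares(f,p0,x_scale=[.01,.01,.01,1,.02]);print('wpose',s.x.round(4),'rms',np.sqrt(np.mean(s.fun**2)).round(2))
E
python3 -c "
from h import *
im=cv2.imread('pics/w47.png')[:,:,::-1];crop('w',105,170,345,130,2.3,'w47a',im)
g=off((140,120),2.9)
fitw('w41',{'pp':g(28,140),'pm':g(752,140),'mm':g(734,357),'mp':g(48,350)})
f=off((235,65),3.6)
fitw('w36',{'mp':f(42,52),'pp':f(290,52),'mm':f(68,757),'pm':f(275,757)})
"
```

```text
wpose [ 4.86800e-01  3.76000e-02  2.14000e-02  8.79899e+01 -3.23000e-02] rms 0.38
wpose [4.8670e-01 3.8900e-02 2.1700e-02 8.7901e+01 6.3000e-03] rms 0.33
```

```bash
python3 -c "
from h import *
g=off((105,170),2.3)
fitw('w47',{'pp':g(28,32),'pm':g(774,61),'mm':g(741,285),'mp':g(57,235)})
"
```

```text
wpose [ 4.86300e-01  3.38000e-02  2.21000e-02  8.76209e+01 -1.39500e-01] rms 0.73
```

Emit:
{"op": "step_arm", "data": {"commands": [[0,0,0,0],[0,0,0,0],[0,0,0,0],[0,0,0,0],[0,0,0,0],[0,0,0,0]], "jaw": 0.0, "grip_force": 80}}

```text
t: 52.43
tcp_pos: [0.4906, 0.0281, 0.0828]
tool_rot: [0.51, 0.482, -0.506, 0.501]
force: [0.3, 0.4, 2.3]
finger_gap: 0.112
```

```bash
python3 -c "
from h import *
s=telemetry.sense();print(s['force'],s['ft_torque'],s['tcp_pos'],s['finger_gap'])
im=snap('wrist','w49');crop('w',105,150,345,130,2.3,'w49a',im)"
```

```text
[0.26843118 0.40991842 2.26300054] [-0.01807184  0.11210007 -0.01796857] [0.49061156 0.02812901 0.08282243] 0.11239473951895938
```

Emit:
{"op": "step_arm", "data": {"commands": [[-0.002,0,0,0],[-0.004,0,0,0],[-0.004,0,0.001,0],[-0.004,0,0.002,0],[-0.004,0,0.002,0],[-0.004,0,0.002,0]]}}

```text
t: 52.98
tcp_pos: [0.4902, 0.0261, 0.0865]
tool_rot: [0.51, 0.482, -0.506, 0.501]
force: [-1.1, -0.3, -4.6]
finger_gap: 0.119
```

```bash
python3 -c "
from h import *
F=[];T=[]
for i in range(8):
  s=telemetry.sense();F.append(s['force']);T.append(s['ft_torque']);optics.snapshot('wrist')
print(np.mean(F,0),np.mean(T,0),s['tcp_pos'])"
```

```text
[-0.20065137 -0.14739472 -5.17506359] [1.24444918e-03 1.22491654e-02 1.41673114e-05] [0.49046597 0.02617838 0.08682951]
```

Emit:
{"op": "step_arm", "data": {"commands": [[0.002,0,0,0],[0.004,0,0,0],[0.0045,0,0,0],[0.0045,0,0,0],[0.0045,0,0,0]]}}

```text
t: 53.8
tcp_pos: [0.491, 0.026, 0.0828]
tool_rot: [0.51, 0.482, -0.505, 0.502]
force: [-1.5, -0.3, 3.6]
finger_gap: 0.116
```

Emit:
{"op": "step_arm", "data": {"commands": [[0,0,0,0],[0,0,0,0],[0,0,0,0],[0,0,0,0],[0,0,0,0],[0,0,0,0],[0,0,0,0],[0,0,0,0]], "jaw": 0.05}}

```text
t: 54.47
tcp_pos: [0.4909, 0.026, 0.0828]
tool_rot: [0.51, 0.482, -0.505, 0.502]
force: [0.8, 0.0, 0.1]
finger_gap: 0.588
```

Emit:
{"op": "step_arm", "data": {"commands": [[0,0,0,0],[0,0,0,0],[0,0,0,0],[0,0,0,0],[0,0,0,0],[0,0,0,0],[0,0,0,0],[0,0,0,0]]}}

```text
t: 55.13
tcp_pos: [0.491, 0.026, 0.0828]
tool_rot: [0.51, 0.482, -0.505, 0.502]
force: [0.2, 0.5, -0.4]
finger_gap: 0.587
```

```bash
python3 -c "
from h import *
im=snap('wrist','w50');crop('w',105,150,345,150,2.3,'w50a',im)
im=snap('side','d50');crop('w',250,200,110,70,7,'d50a',im);im=snap('scene','s50');crop('w',215,160,110,70,7,'s50a',im)"
python3 -c "
from h import *
d=off((250,200),7);s=off((215,160),7)
fitc({'pp':s(640,161),'pm':s(172,423),'mm':s(62,310),'mp':s(524,63)},{'pp':d(184,343),'mp':d(374,455)})
g=off((105,150),2.3)
fitw('w50',{'pp':g(25,80),'pm':g(773,104),'mm':g(741,328),'mp':g(54,282)})
"
```

```text
pose [ 4.86000e-01  3.52000e-02  2.18000e-02  8.68597e+01 -8.25000e-02] rms px 0.6
wpose [ 4.87200e-01  3.23000e-02  2.27000e-02  8.78269e+01 -1.31900e-01] rms 0.68
```

Emit:
{"op": "step_arm", "data": {"commands": [[0,0,0,0],[0,0,0,0],[0,0,0,0],[0,0,0,0],[0,0,0,0],[0,0,0,0],[0,0,0,0],[0,0,0,0]]}}

```text
t: 55.95
tcp_pos: [0.491, 0.026, 0.0828]
tool_rot: [0.51, 0.482, -0.505, 0.502]
force: [-0.0, -0.4, -0.1]
finger_gap: 0.587
```

```bash
python3 -c "
from h import *
im=snap('wrist','w51');crop('w',105,150,345,150,2.3,'w51a',im)
im=snap('scene','s51');crop('w',215,160,110,70,7,'s51a',im)
a=cv2.imread('pics/w50.png').astype(int);b=cv2.imread('pics/w51.png').astype(int);print(abs(a-b).mean(), abs(a-b)[150:300,105:450].mean())"
```

```text
3.197471655328798 3.0201610305958133
```

```bash
python3 -c "
from h import *
F=[];T=[]
for i in range(12):
  s=telemetry.sense();F.append(s['force']);T.append(s['ft_torque']);optics.snapshot('wrist')
print(np.mean(F,0),np.mean(T,0),np.std(T,0)/3.5)
im=cv2.imread('pics/scene0.png')
im=optics.snapshot('scene');crop('w',250,185,55,45,14,'s52',im)
im=optics.snapshot('side');crop('w',300,200,60,50,12,'d52',im)"
```

```text
[-0.13345444 -0.14231378 -0.08590801] [ 0.00971658  0.00429238 -0.00527541] [0.00953946 0.00958352 0.00868963]
```

Emit:
{"op": "step_arm", "data": {"commands": [[0,0,0,0],[0,0,0,0],[0,0,0,0],[0,0,0,0],[0,0,0,0],[0,0,0,0]], "jaw": 0.0, "grip_force": 80}}

```text
t: 57.25
tcp_pos: [0.491, 0.026, 0.0828]
tool_rot: [0.51, 0.482, -0.505, 0.502]
force: [0.3, -0.3, -0.8]
finger_gap: 0.113
```

Emit:
{"op": "step_arm", "data": {"commands": [[-0.002,0,0,0],[-0.005,0,0,0],[-0.006,0,0,0],[-0.006,0,0,0],[-0.006,0,0,0],[-0.006,0,0,0]]}}

```text
t: 57.75
tcp_pos: [0.4905, 0.0262, 0.0886]
tool_rot: [0.51, 0.482, -0.506, 0.502]
force: [-0.3, -0.7, -4.8]
finger_gap: 0.117
```

```bash
python3 -c "
from h import *
F=[];T=[]
for i in range(20):
  s=telemetry.sense();F.append(s['force']);T.append(s['ft_torque']);optics.snapshot('wrist')
print(np.mean(F,0),np.mean(T,0),np.std(T,0)/4.5,s['tcp_pos'])
im=snap('wrist','w53');crop('w',105,150,345,150,2.3,'w53a',im)
im=snap('side','d53');crop('w',250,190,110,80,7,'d53a',im);im=snap('scene','s53');crop('w',215,150,110,80,7,'s53a',im)"
```

```text
[ 0.03497391 -0.01103354 -5.25542646] [0.00924276 0.02290359 0.00970015] [0.00747385 0.00655182 0.00632791] [0.49080903 0.02610671 0.08880965]
```

```bash
python3 -c "
from h import *
d=off((250,190),7);s=off((215,150),7)
fitc({'pp':s(643,212),'pm':s(182,494),'mm':s(62,385),'mp':s(526,118)},{'pp':d(184,389),'mp':d(378,500)})
g=off((105,150),2.3)
fitw('w53',{'pp':g(10,87),'pm':g(761,96),'mm':g(728,312),'mp':g(39,288)})
"
```

```text
pose [ 4.89000e-01  3.55000e-02  2.92000e-02  8.81264e+01 -5.49000e-02] rms px 0.58
wpose [ 4.87500e-01  3.67000e-02  2.75000e-02  8.77015e+01 -5.58000e-02] rms 0.75
```

Emit:
{"op": "step_arm", "data": {"commands": [[0,-0.001,-0.001,0],[0,-0.0018,-0.0015,0],[0,-0.0018,-0.0015,0],[0,-0.0018,-0.0015,0],[0,-0.0018,-0.0015,0]]}}

```text
t: 59.32
tcp_pos: [0.4891, 0.0277, 0.0888]
tool_rot: [0.51, 0.482, -0.505, 0.502]
force: [0.3, -1.1, -5.7]
finger_gap: 0.114
```

Emit:
{"op": "step_arm", "data": {"commands": [[0.002,0,0,0],[0.004,0,0,0],[0.006,0,0,0],[0.006,0,0,0],[0.006,0,0,0]]}}

```text
t: 59.73
tcp_pos: [0.4897, 0.0275, 0.0831]
tool_rot: [0.51, 0.482, -0.505, 0.502]
force: [-0.6, -0.5, -0.4]
finger_gap: 0.115
```

Emit:
{"op": "step_arm", "data": {"commands": [[0,0,0,0],[0,0,0,0],[0,0,0,0],[0,0,0,0],[0,0,0,0],[0,0,0,0],[0,0,0,0],[0,0,0,0]], "jaw": 0.05}}

```text
t: 60.4
tcp_pos: [0.4897, 0.0275, 0.0831]
tool_rot: [0.51, 0.482, -0.505, 0.502]
force: [0.1, 0.2, 0.5]
finger_gap: 0.585
```

Emit:
{"op": "step_arm", "data": {"commands": [[0,0,0,0],[0,0,0,0],[0,0,0,0],[0,0,0,0],[0,0,0,0],[0,0,0,0],[0,0,0,0],[0,0,0,0]]}}

```text
t: 61.07
tcp_pos: [0.4897, 0.0275, 0.0831]
tool_rot: [0.51, 0.482, -0.505, 0.502]
force: [-0.7, 1.1, 0.1]
finger_gap: 0.585
```

```bash
python3 -c "
from h import *
im=snap('wrist','w54');crop('w',105,150,345,150,2.3,'w54a',im)
im=snap('side','d54');crop('w',250,200,110,70,7,'d54a',im);im=snap('scene','s54');crop('w',215,160,110,70,7,'s54a',im)"
```

Emit:
{"op": "step_arm", "data": {"commands": [[0,0,0,0],[0,0,0,0],[0,0,0,0],[0,0,0,0],[0,0,0,0],[0,0,0,0]], "jaw": 0.0, "grip_force": 80}}

```text
t: 61.72
tcp_pos: [0.4896, 0.0276, 0.0831]
tool_rot: [0.51, 0.482, -0.505, 0.502]
force: [-0.4, -0.2, 0.2]
finger_gap: 0.113
```

Emit:
{"op": "step_arm", "data": {"commands": [[-0.003,0,0,0],[-0.006,0,0,0],[-0.006,0,0.002,0],[-0.006,0,0.0038,0],[-0.006,0,0.0038,0],[-0.003,0,0.0038,0],[-0.0005,0,0.0038,0],[-0.0005,0,0.0038,0]]}}

```text
t: 62.38
tcp_pos: [0.4896, 0.0237, 0.0834]
tool_rot: [0.51, 0.482, -0.505, 0.502]
force: [0.2, -0.3, -3.6]
finger_gap: 0.111
```

Emit:
{"op": "step_arm", "data": {"commands": [[0.0008,0,0,0],[0.0008,0,0,0]]}}

```text
t: 62.55
tcp_pos: [0.4897, 0.0237, 0.083]
tool_rot: [0.51, 0.482, -0.505, 0.502]
force: [-0.3, 0.4, 0.2]
finger_gap: 0.111
```

Emit:
{"op": "step_arm", "data": {"commands": [[0,0,0,0],[0,0,0,0],[0,0,0,0],[0,0,0,0],[0,0,0,0],[0,0,0,0],[0,0,0,0],[0,0,0,0]], "jaw": 0.05}}

```text
t: 63.22
tcp_pos: [0.4897, 0.0237, 0.083]
tool_rot: [0.51, 0.482, -0.505, 0.502]
force: [-0.6, -0.0, 0.7]
finger_gap: 0.584
```

Emit:
{"op": "step_arm", "data": {"commands": [[0,0,0,0],[0,0,0,0],[0,0,0,0],[0,0,0,0],[0,0,0,0],[0,0,0,0],[0,0,0,0],[0,0,0,0]]}}

```text
t: 63.88
tcp_pos: [0.4897, 0.0237, 0.083]
tool_rot: [0.51, 0.482, -0.505, 0.502]
force: [-0.0, -0.3, 0.3]
finger_gap: 0.583
```

```bash
python3 - <<'E'
from h import *
for n,nm,(u,v,w,hh,s) in (("scene","d55",(250,200,110,85,7)),("side","s55",(215,160,110,85,7))):
    r=snap(n,nm)
    import cv2
    im=cv2.imread(f"pics/{nm}.png")
    cv2.imwrite(f"pics/{nm}a.png",cv2.resize(im[v:v+hh,u:u+w],None,fx=s,fy=s,interpolation=cv2.INTER_CUBIC))
E
grep -n "^def" -A6 h.py | sed -n 1,200p
```

```text
4:def ray(n,u,v,cp=None):
5-    cp=cp or optics.camera_params(n); K=cp["mtx"]
6-    x=(u-K[0,2])/K[0,0]; y=(v-K[1,2])/K[1,1]
7-    if n=="wrist":
8-        r=np.hypot(x,y); s=np.sin(r)/r if r>1e-9 else 1; d=np.array([x*s,y*s,np.cos(r)])
9-    else: d=np.array([x,y,1.])
10-    return cp["origin"],R.from_quat(cp["attitude"]).apply(d/np.linalg.norm(d))
11:def atz(n,u,v,z,cp=None):
12-    o,d=ray(n,u,v,cp); return o+d*(z-o[2])/d[2]
13:def proj(n,P,cp=None):
14-    cp=cp or optics.camera_params(n); K=cp["mtx"]
15-    p=R.from_quat(cp["attitude"]).inv().apply(np.atleast_2d(P)-cp["origin"])
16-    if n=="wrist":
17-        rr=np.hypot(p[:,0],p[:,1]); th=np.arctan2(rr,p[:,2]); k=th/np.maximum(rr,1e-12)
18-        xy=p[:,:2]*k[:,None]
19-    else: xy=p[:,:2]/p[:,2:]
--
21:def crop(n,u0,v0,w,h,s,name,im=None):
22-    im=optics.snapshot(n) if im is None else im
23-    c=im[v0:v0+h,u0:u0+w,::-1]; c=cv2.resize(c,None,fx=s,fy=s,interpolation=cv2.INTER_CUBIC)
24-    cv2.imwrite(f"pics/{name}.png",c); return im
25:def snap(n,name):
26-    cp=optics.camera_params(n); im=optics.snapshot(n); cv2.imwrit
[... 2158 characters left out ...]
  L={'pp':(.108,-.034),'pm':(-.108,-.034),'mp':(.108,.034),'mm':(-.108,.034)}
59-    def pts(p,ks):
60-        r=R.from_euler('ZY',[p[3],-np.degrees(p[4])],degrees=True)
61-        return r.apply([[*L[k],.046] for k in ks])+p[:3]
--
68:def off(o,s): return lambda u,v:(o[0]+u/s-.45,o[1]+v/s-.45)
69:def fitw(name,W,p0=(.486,.04,.024,88,0),zfix=None):
70-    cw=loadcp(name)
71-    L={'pp':(.108,-.034),'pm':(-.108,-.034),'mp':(.108,.034),'mm':(-.108,.034)}
72-    def pts(p):
73-        r=R.from_euler('ZY',[p[3],-np.degrees(p[4])],degrees=True)
74-        # knife height constraint: point at (xk,0,.042) lies at z=.066 ; p[2] free otherwise
75-        return r.apply([[*L[k],.046] for k in W])+p[:3]
```

View pics/d55a.png

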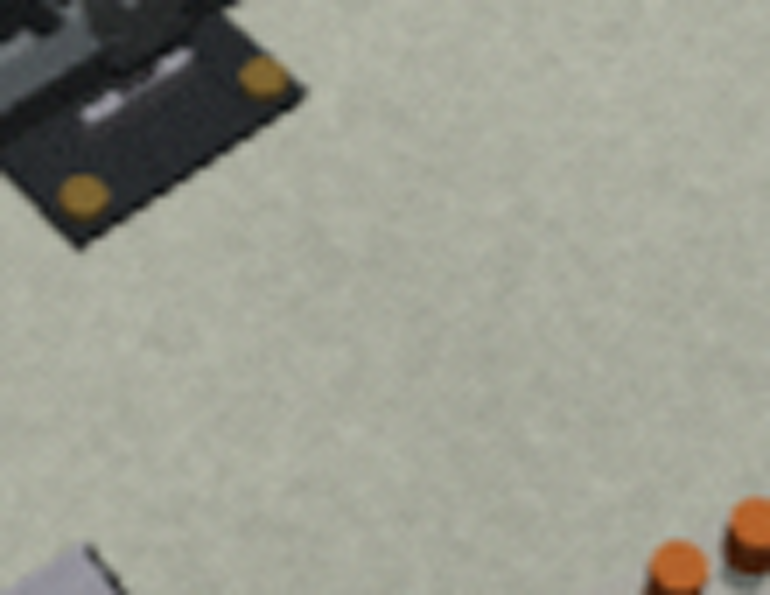

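View pics/s55a.png

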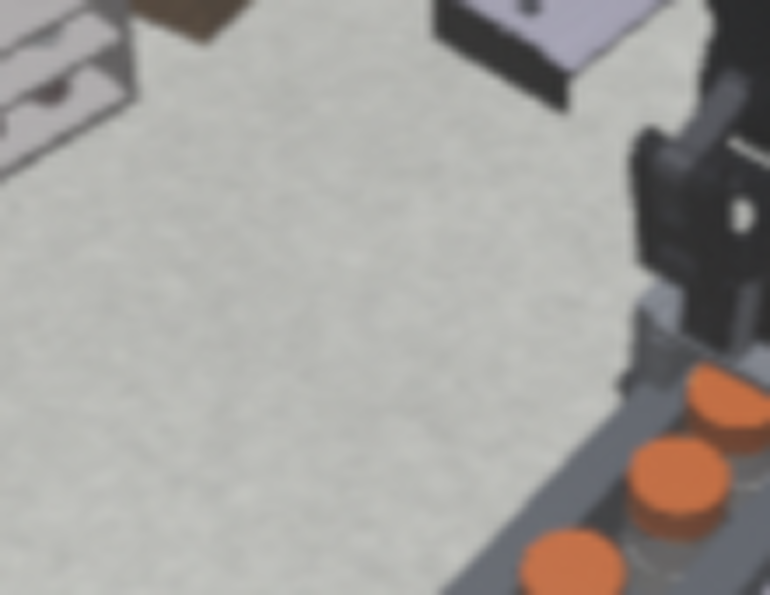

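View pics/d54a.png

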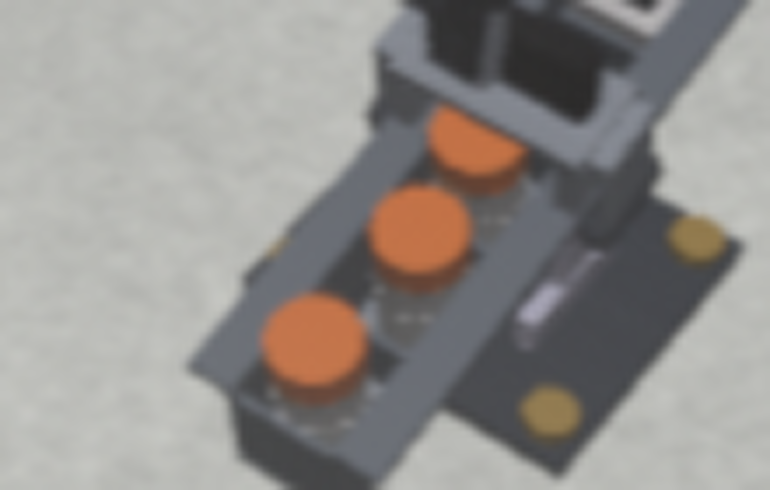

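View pics/s54a.png

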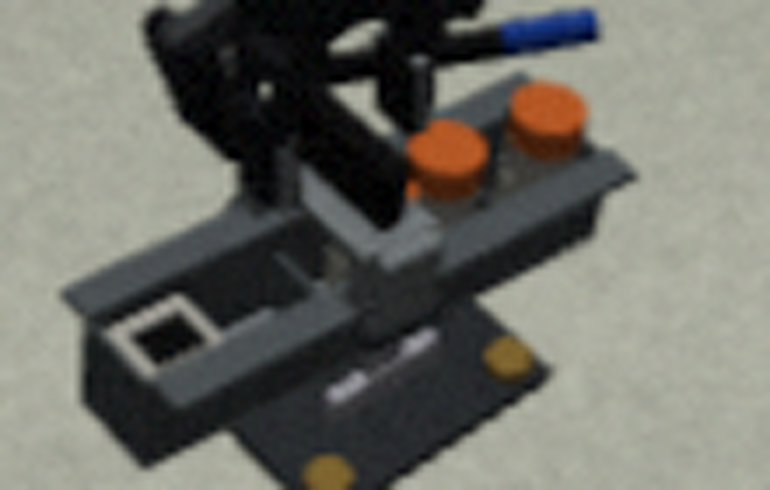

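Run:
```python
import cv2
for nm,(u,v),o in (("s55",(250,200),"d55a"),("d55",(215,160),"s55a")):
    im=cv2.imread(f"pics/{nm}.png"); cv2.imwrite(f"pics/{o}2.png",cv2.resize(im[v:v+85,u:u+110],None,fx=7,fy=7,interpolation=cv2.INTER_CUBIC))
```

View pics/d55a2.png

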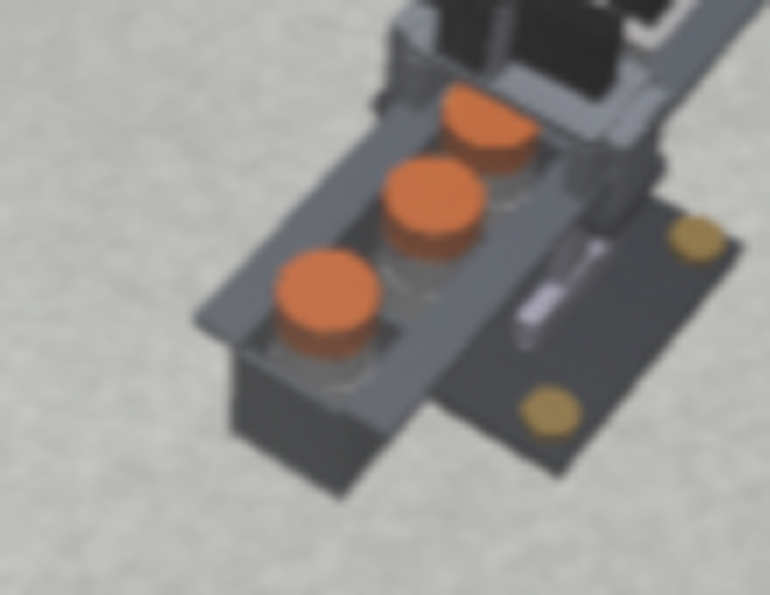

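View pics/s55a2.png

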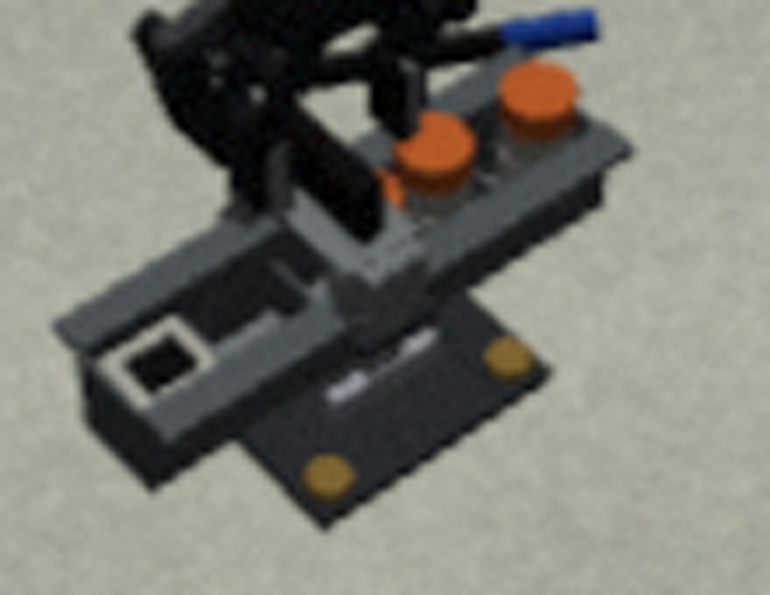

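```bash
python3 - <<'E'
from h import *
for x,y,k in ((.52,.147,'pp'),(.452,.147,'mp'),(.52,-.069,'pm'),(.452,-.069,'mm')):
    print(k,(( proj('side',[x,y,.07])[0]-[250,200])*7).round(), ((proj('scene',[x,y,.07])[0]-[215,160])*7).round())
D=off((250,200),7);S=off((215,160),7)
E
sed -n 55,85p h.py; ls pics | tail -30
```

```text
pp [197. 326.] [637. 130.]
mp [401. 440.] [513.  31.]
pm [ 578. -106.] [186. 443.]
mm [764. -19.] [ 64. 327.]
def fitc(sc,sd,p0=(.486,.04,.024,88,0)):
    "sc,sd: dict corner name (pp: world +x+y, pm:+x-y, mp, mm)->full px. pose: x,y,z(underside),yaw,pitch(+ = +y end up)"
    cs=optics.camera_params('scene');cd=optics.camera_params('side')
    L={'pp':(.108,-.034),'pm':(-.108,-.034),'mp':(.108,.034),'mm':(-.108,.034)}
    def pts(p,ks):
        r=R.from_euler('ZY',[p[3],-np.degrees(p[4])],degrees=True)
        return r.apply([[*L[k],.046] for k in ks])+p[:3]
    def f(p):
        e=[]
        if sc: e.append((proj('scene',pts(p,sc),cs)-np.array(list(sc.values()))).ravel())
        if sd: e.append((proj('side',pts(p,sd),cd)-np.array(list(sd.values()))).ravel())
        return np.concatenate(e)
    s=least_squares(f,p0,x_scale=[.01,.01,.01,1,.02]); print('pose',s.x.round(4),'rms px',np.sqrt(np.mean(s.fun**2)).round(2)); return s.x
def off(o,s): return lambda u,v:(o[0]+u/s-.45,o[1]+v/s-.45)
def fitw(name,W,p0=(.486,.04,.024,88,0),zfix=None):
    cw=loadcp(name)
    L={'pp':(.108,-.034),'pm':(-.108,-.034),'mp':(.108,.034),'mm':(-.108,.034)}
    def pts(p):
        r=R.from_euler('ZY',[p[3],-np.degrees(p[4])],degrees=True)
        # knife height constraint: point at (xk,0,.042) lies at z=.066 ; p[2] free otherwise
        return r.apply([[*L[k],.046] for k in W])+p[:3]
    f=lambda p:(proj('wrist',pts(p),cw)-np.array(list(W.values()))).ravel()
    s=least_squares(f,p0,x_scale=[.01,.01,.01,1,.02]);print('wpose',s.x.round(4),'rms',np.sqrt(np.mean(s.fun**2)).round(2))
w47.npy
w47.png
w47a.png
w49.npy
w49.png
w49a.png
w5.npy
w5.png
w50.npy
w50.png
w50a.png
w51.npy
w51.png
w51a.png
w53.npy
w53.png
w53a.png
w54.npy
w54.png
w54a.png
w6.npy
w6.png
w7.npy
w7.png
w7a.png
w8.npy
w8.png
w9.npy
w9.png
wrist0.png
```

Run:
```python
from h import *
D=off((250,200),7);S=off((215,160),7)
print('55');fitc({'pp':S(634,150),'pm':S(166,440),'mm':S(54,325)},{'pp':D(194,319),'mp':D(387,433)})
print('54');fitc({'pp':S(637,178),'pm':S(176,407),'mm':S(63,294)},{'pp':D(190,366),'mp':D(373,487)})
```

```text
55
pose [ 4.85300e-01  3.55000e-02  2.25000e-02  8.69257e+01 -9.90000e-03] rms px 0.45
54
pose [ 4.83500e-01  3.47000e-02  1.85000e-02  8.63758e+01 -1.46300e-01] rms px 0.49
```

Emit:
{"op": "step_arm", "data": {"commands": [[0,0,0,0],[0,0,0,0],[0,0,0,0],[0,0,0,0],[0,0,0,0],[0,0,0,0],[0,0,0,0],[0,0,0,0]]}}

```text
t: 64.65
tcp_pos: [0.4898, 0.0237, 0.083]
tool_rot: [0.511, 0.482, -0.505, 0.502]
force: [-0.1, -0.6, 0.1]
finger_gap: 0.588
```

Run:
```python
from h import *
a=snap('scene','sc56');b=snap('side','sd56');snap('wrist','w56')
crop('scene',235,170,60,50,13,'sc56a',a);crop('side',290,185,65,50,12,'sd56a',b)
im=cv2.imread('pics/w56.png');cv2.imwrite('pics/w56a.png',cv2.resize(im[150:410,105:445],None,fx=2.3,fy=2.3))
S=lambda p:((proj('scene',p)[0]-[235,170]+.45)*13).round();D=lambda p:((proj('side',p)[0]-[290,185]+.45)*12).round()
r=R.from_euler('z',87,degrees=True)
print(telemetry.sense()['force'])
for hy in (.0245,.0295):
  for l in ((17,-25),(-17,-25),(17,-33),(-17,-33),(17,33),(-17,33),(17,25)):
    P=r.apply([l[0]/1e3,l[1]/1e3,.0985])+[.487,hy,0]; Q=P*[1,1,0]+[0,0,.070]
    print(hy,l,'top28',S(P),D(P),'foot',S(Q),D(Q))
```

```text
[0.23978467 0.77614009 0.32877108]
0.0245 (17, -25) top28 [507. 275.] [255. 259.] foot [508. 371.] [243. 369.]
0.0245 (-17, -25) top28 [365. 363.] [365. 149.] foot [369. 457.] [351. 259.]
0.0245 (17, -33) top28 [534. 301.] [217. 238.] foot [534. 396.] [206. 348.]
0.0245 (-17, -33) top28 [392. 388.] [327. 129.] foot [395. 483.] [315. 239.]
0.0245 (17, 33) top28 [320.  98.] [538. 416.] foot [325. 195.] [520. 526.]
0.0245 (-17, 33) top28 [180. 181.] [645. 300.] foot [187. 277.] [624. 409.]
0.0245 (17, 25) top28 [346. 122.] [498. 394.] foot [350. 218.] [481. 504.]
0.0295 (17, -25) top28 [527. 262.] [239. 276.] foot [527. 358.] [228. 386.]
0.0295 (-17, -25) top28 [386. 349.] [350. 165.] foot [389. 444.] [337. 276.]
0.0295 (17, -33) top28 [554. 287.] [201. 255.] foot [553. 382.] [191. 365.]
0.0295 (-17, -33) top28 [412. 375.] [313. 145.] foot [415. 469.] [300. 256.]
0.0295 (17, 33) top28 [340.  85.] [524. 435.] foot [344. 182.] [505. 544.]
0.0295 (-17, 33) top28 [200. 168.] [631. 317.] foot [207. 264.] [611. 427.]
0.0295 (17, 25) top28 [365. 109.] [483. 412.] foot [369. 206.] [466. 522.]
```

View pics/sc56a.png

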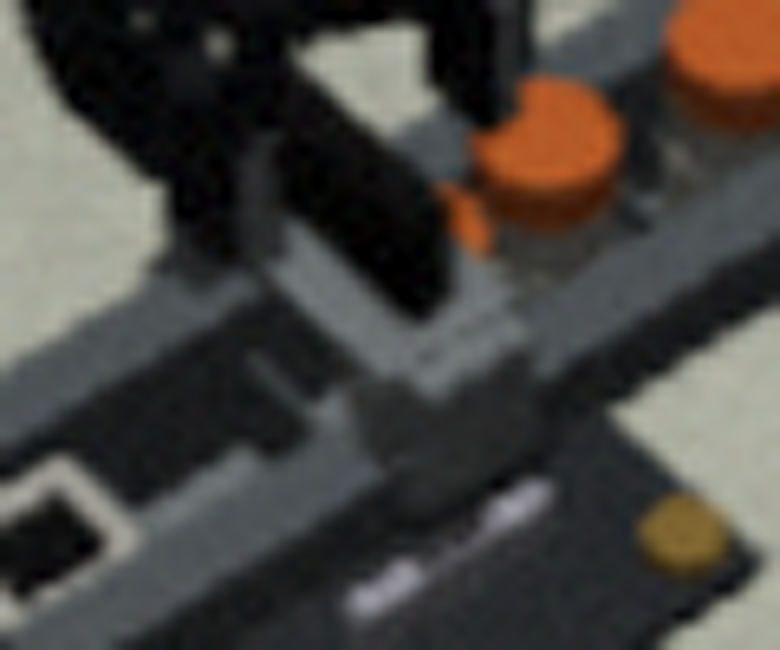

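View pics/sd56a.png

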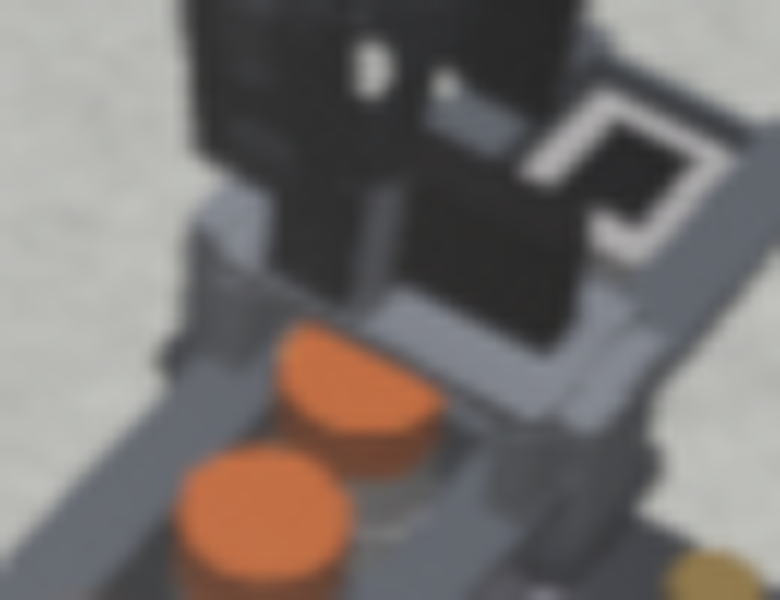

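View pics/w56a.png

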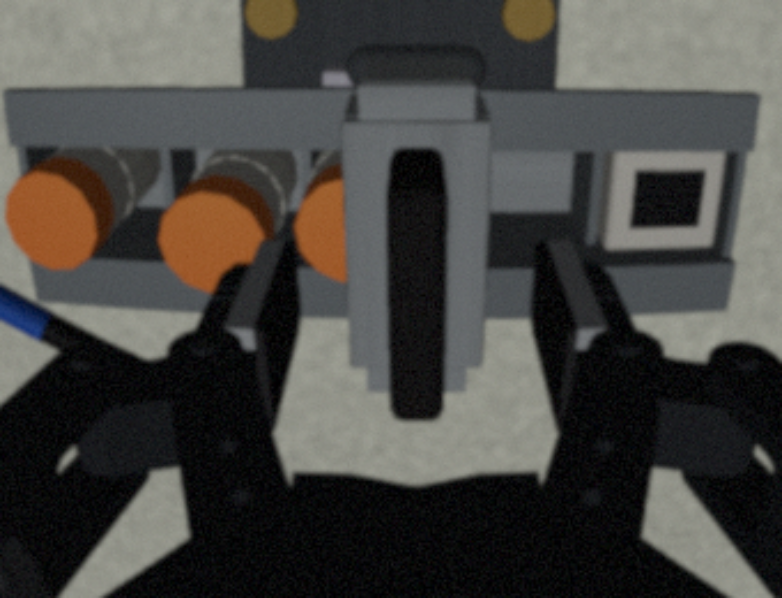

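Run:
```python
from h import *
cp=loadcp('w56');f=lambda u,v:(105+u/2.3-.28,150+v/2.3-.28)
A=lambda u,v,z:atz('wrist',*f(u,v),z,cp).round(4)
a,b=A(271,14,.010),A(529,14,.010);print('screws',a,b,(a+b)/2)
a,b=A(243,70,.008),A(557,70,.008);print('plate edges',a,b,(a+b)/2)
for z in (.096,.098,.1): 
  a,b=A(345,125,z),A(490,125,z);print('bridge',z,a,b,(a+b)/2,np.linalg.norm(a-b))
  a,b=A(352,320,z),A(485,320,z);print('bridge',z,a,b,(a+b)/2,np.linalg.norm(a-b))
print('jaw',A(350,75,.07),A(485,75,.07))
D=off((290,185),12);S=off((235,170),13)
# scene/side screws
for u in [(685,535)]: print('scene screw',atz('scene',*S(*u),.01))
print('side screw',atz('side',*D(713,580),.01))
# stand corners from scene, crop 7 : screws
S7=off((215,160),7);D7=off((250,200),7)
a,b=atz('scene',*S7(508,357),.010),atz('scene',*S7(328,475),.010);print('scene screws',a,b,(a+b)/2)
print('side screws',atz('side',*D7(697,238),.010),atz('side',*D7(551,411),.010))
# handle bridge corners in side (top z .098)
for z in (.096,.1): print('side bridge',atz('side',*D(200,210),z),atz('side',*D(548,415),z),'scene',atz('scene',*S(525,325),z),atz('scene',*S(405,375),z))
```

```text
screws [0.5337 0.07   0.01  ] [ 0.5305 -0.0168  0.01  ] [0.5321 0.0266 0.01  ]
plate edges [0.5146 0.0817 0.008 ] [ 0.5105 -0.0269  0.008 ] [0.51255 0.0274  0.008  ]
bridge 0.096 [0.5179 0.0391 0.096 ] [0.5167 0.0063 0.096 ] [0.5173 0.0227 0.096 ] 0.0328219438790575
bridge 0.096 [0.4673 0.0407 0.096 ] [0.4659 0.0075 0.096 ] [0.4666 0.0241 0.096 ] 0.03322950496170534
bridge 0.098 [0.5184 0.0389 0.098 ] [0.5172 0.0065 0.098 ] [0.5178 0.0227 0.098 ] 0.032422214606655106
bridge 0.098 [0.4685 0.0405 0.098 ] [0.4671 0.0077 0.098 ] [0.4678 0.0241 0.098 ] 0.032829864452964166
bridge 0.1 [0.519  0.0387 0.1   ] [0.5178 0.0068 0.1   ] [0.5184  0.02275 0.1    ] 0.031922562553780044
bridge 0.1 [0.4697 0.0403 0.1   ] [0.4683 0.0079 0.1   ] [0.469  0.0241 0.1   ] 0.03243023280829171
jaw [0.524  0.0394 0.07  ] [0.5227 0.0047 0.07  ]
scene screw [0.53191403 0.07080045 0.01      ]
side screw [ 0.43851961 -0.01388972  0.01      ]
scene screws [0.53132651 0.07091156 0.01      ] [ 0.52735049 -0.01484883  0.01      ] [0.5293385  0.02803136 0.01      ]
side screws [ 0.43731996 -0.01238408  0.01      ] [0.44132273 0.07327193 0.01      ]
side bridge [0.52792581 0.03364532 0.096     ] [0.45462649 0.03988824 0.096     ] scene [0.52261855 0.03588611 0.096     ] [0.51669946 0.01104424 0.096     ]
side bridge [0.52608256 0.03701837 0.1       ] [0.45326275 0.04322045 0.1       ] scene [0.52510669 0.0336677  0.1       ] [0.5192163 0.0089463 0.1      ]
```

Emit:
{"op": "step_arm", "data": {"commands": [[0,0,0,0],[0,0,0,0],[0,0,0,0],[0,0,0,0],[0,0,0,0],[0,0,0,0]], "jaw": 0.0, "grip_force": 80}}

```text
t: 65.3
tcp_pos: [0.4898, 0.0237, 0.0831]
tool_rot: [0.511, 0.482, -0.505, 0.502]
force: [-0.5, -0.5, 1.2]
finger_gap: 0.115
```

Emit:
{"op": "step_arm", "data": {"commands": [[-0.003,0,0,0],[-0.006,0,0,0],[-0.006,0,-0.0013,0],[-0.006,0,-0.0013,0],[-0.003,0,-0.0013,0],[-0.0005,0,-0.0013,0],[0.0003,0,-0.0013,0],[0.0003,0,-0.0013,0]]}}

```text
t: 65.97
tcp_pos: [0.49, 0.0249, 0.0831]
tool_rot: [0.511, 0.482, -0.505, 0.502]
force: [-1.6, 0.1, 1.7]
finger_gap: 0.112
```

Emit:
{"op": "step_arm", "data": {"commands": [[0,0,0,0],[0,0,0,0],[0,0,0,0],[0,0,0,0],[0,0,0,0],[0,0,0,0],[0,0,0,0],[0,0,0,0]], "jaw": 0.05}}

```text
t: 66.63
tcp_pos: [0.49, 0.025, 0.0831]
tool_rot: [0.511, 0.482, -0.505, 0.502]
force: [0.5, -0.0, 0.3]
finger_gap: 0.585
```

Emit:
{"op": "step_arm", "data": {"commands": [[0,0,0,0],[0,0,0,0],[0,0,0,0],[0,0,0,0],[0,0,0,0],[0,0,0,0],[0,0,0,0],[0,0,0,0]]}}

```text
t: 67.3
tcp_pos: [0.4899, 0.025, 0.0831]
tool_rot: [0.511, 0.482, -0.505, 0.502]
force: [0.5, 0.3, -0.5]
finger_gap: 0.587
```

Emit:
{"op": "step_arm", "data": {"commands": [[0,0,0,0],[0,0,0,0],[0,0,0,0],[0,0,0,0],[0,0,0,0],[0,0,0,0],[0,0,0,0],[0,0,0,0]]}}

```text
t: 67.97
tcp_pos: [0.49, 0.0249, 0.083]
tool_rot: [0.511, 0.482, -0.505, 0.502]
force: [-0.7, -0.1, -0.0]
finger_gap: 0.583
```

Run:
```python
from h import *
a=snap('scene','sc57');b=snap('side','sd57')
crop('scene',215,160,110,85,7,'sc57a',a);crop('side',250,200,110,85,7,'sd57a',b)
```

```text
(no output)
```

View pics/sc57a.png

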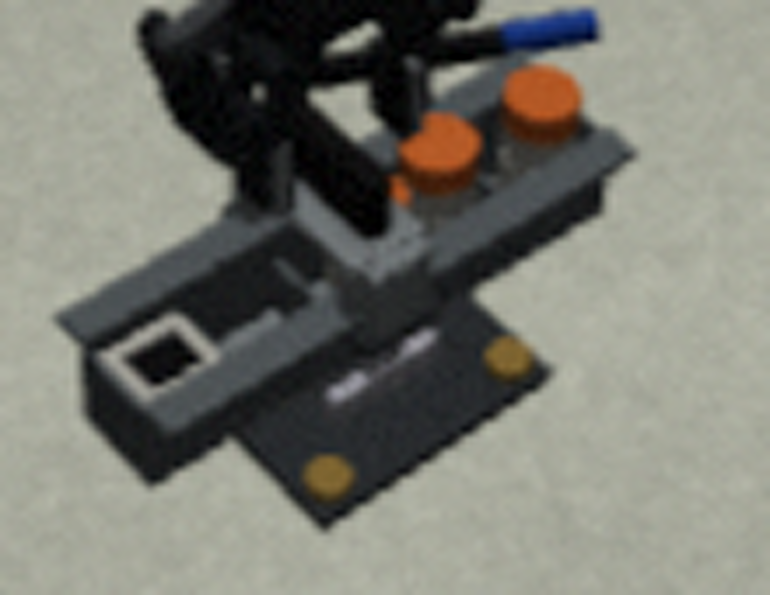

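View pics/sd57a.png

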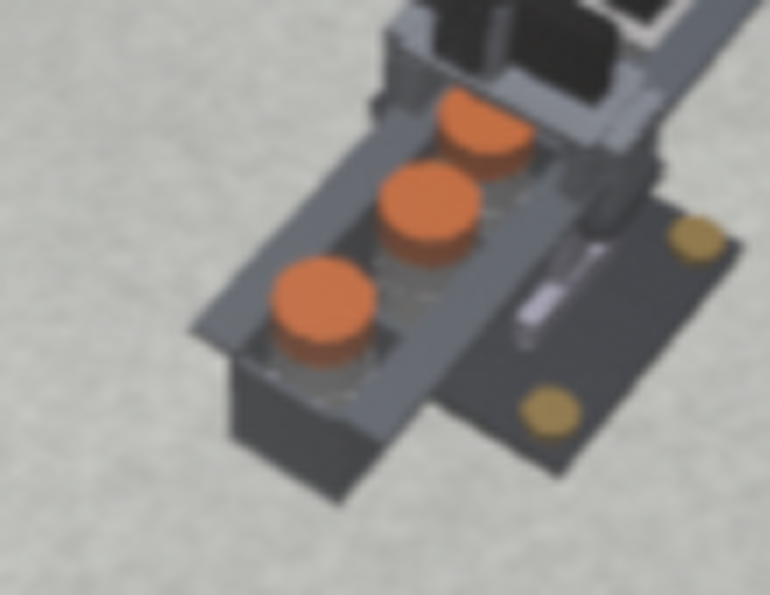

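Run:
```python
from h import *
D=off((250,200),7);S=off((215,160),7)
fitc({'pp':S(636,154),'pm':S(164,434),'mm':S(55,318)},{'pp':D(190,331),'mp':D(380,443)})
```

```text
pose [ 4.84000e-01  3.70000e-02  2.04000e-02  8.60926e+01 -2.13000e-02] rms px 0.58
```

Emit:
{"op": "step_arm", "data": {"commands": [[0,0,0,0],[0,0,0,0],[0,0,0,0],[0,0,0,0],[0,0,0,0],[0,0,0,0]], "jaw": 0.0, "grip_force": 90}}

```text
t: 68.57
tcp_pos: [0.49, 0.025, 0.0831]
tool_rot: [0.511, 0.482, -0.505, 0.502]
force: [0.6, 0.2, -0.4]
finger_gap: 0.112
```

Emit:
{"op": "step_arm", "data": {"commands": [[-0.004,0,0,0],[-0.012,0,0,0],[-0.026,0,0,0],[-0.044,0,0,0],[-0.062,0,0,0],[-0.08,0,0,0],[-0.092,0,0,0],[-0.098,0,0,0]]}}

```text
t: 69.23
tcp_pos: [0.4876, 0.0266, 0.1827]
tool_rot: [0.511, 0.481, -0.505, 0.503]
force: [-0.1, -0.4, -5.2]
finger_gap: 0.112
```

Emit:
{"op": "step_arm", "data": {"commands": [[0,0,0,0],[0,0,0,0],[0,0,0,0],[0,0,0,0]]}}

```text
t: 69.57
tcp_pos: [0.4867, 0.0267, 0.1817]
tool_rot: [0.51, 0.482, -0.505, 0.502]
force: [-0.3, 0.7, -5.0]
finger_gap: 0.108
```

Run:
```python
from h import *
a=snap('scene','sc58');b=snap('side','sd58')
go(.462,-.3495,.18,-94.6)
```

```text
at [0.487  0.0266 0.1818] ang -91.83 shift [ 0.0071 -0.0131  0.3767] turn 0.0483
```

View pics/sc58.png

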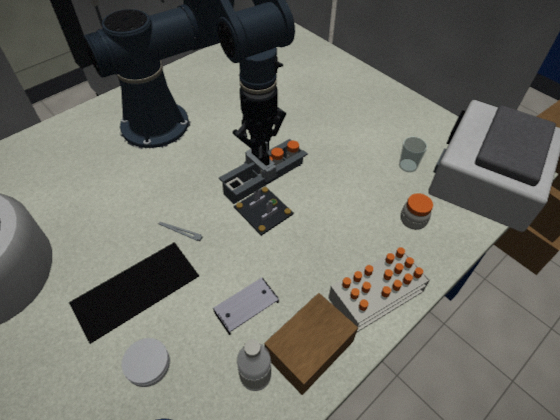

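View pics/sd58.png

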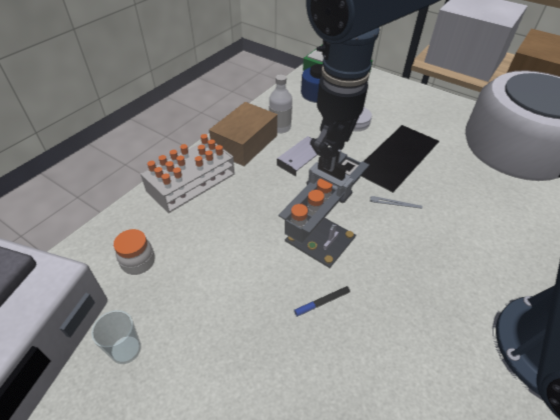

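Emit:
{"op": "step_arm", "data": {"commands": [[0,0,0.006,0],[0,-0.001,0.02,0.005],[0,-0.002,0.042,0.01],[0,-0.003,0.067,0.015],[0,-0.004,0.092,0.02],[0,-0.005,0.117,0.02],[0,-0.006,0.142,0.02],[0,-0.006,0.165,0.02]]}}

```text
t: 70.33
tcp_pos: [0.4751, -0.1399, 0.1838]
tool_rot: [0.515, 0.477, -0.51, 0.497]
force: [1.1, 0.2, -5.5]
finger_gap: 0.11
```

```bash
python3 -c "
from h import *
go(.462,-.3495,.18,-94.6)"
```

```text
at [ 0.4751 -0.1399  0.1838] ang -92.99 shift [ 0.0067 -0.0023  0.2099] turn 0.0281
```

Emit:
{"op": "step_arm", "data": {"commands": [[0,0,0.022,0.005],[0,0,0.047,0.01],[0.001,-0.001,0.072,0.015],[0.002,-0.001,0.097,0.02],[0.003,-0.002,0.122,0.025],[0.004,-0.002,0.147,0.028],[0.005,-0.002,0.17,0.028],[0.006,-0.002,0.188,0.028]]}}

```text
t: 71.0
tcp_pos: [0.4629, -0.3302, 0.1799]
tool_rot: [0.522, 0.469, -0.517, 0.489]
force: [0.9, -0.7, -5.6]
finger_gap: 0.111
```

Emit:
{"op": "step_arm", "data": {"commands": [[0,0,0.01,0],[0,0,0.017,0],[0,0,0.02,0],[0,0,0.021,0],[0,0,0.021,0],[0,0,0.021,0]]}}

```text
t: 71.5
tcp_pos: [0.4612, -0.3498, 0.1802]
tool_rot: [0.522, 0.47, -0.517, 0.489]
force: [-0.3, 0.4, -4.5]
finger_gap: 0.111
```

Run:
```python
from h import *
go(.462,-.3495,.18,-94.6)
a=snap('scene','sc59');b=snap('side','sd59')
crop('scene',40,160,200,150,4,'sc59a',a);crop('side',330,90,150,110,5,'sd59a',b)
```

```text
at [ 0.4612 -0.3498  0.1802] ang -94.6 shift [ 0.0002  0.0008 -0.0004] turn 0.0001
```

View pics/sc59a.png

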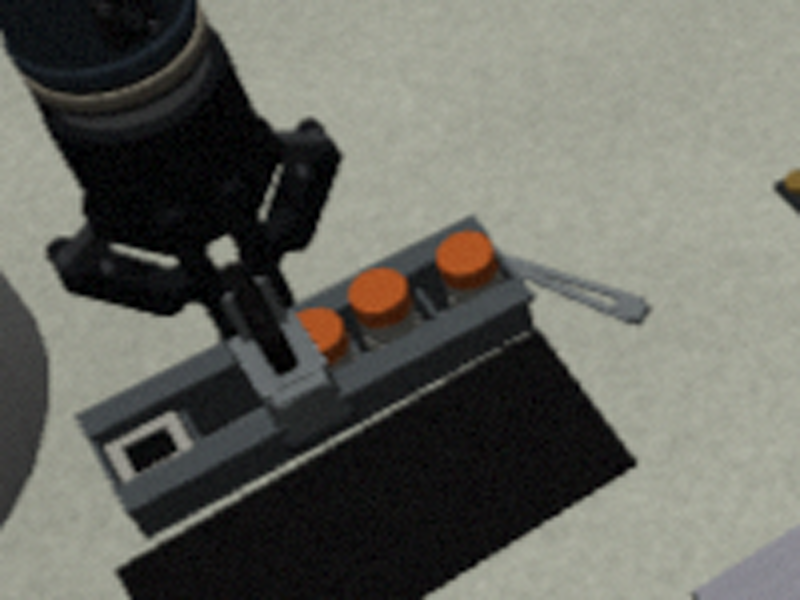

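View pics/sd59a.png

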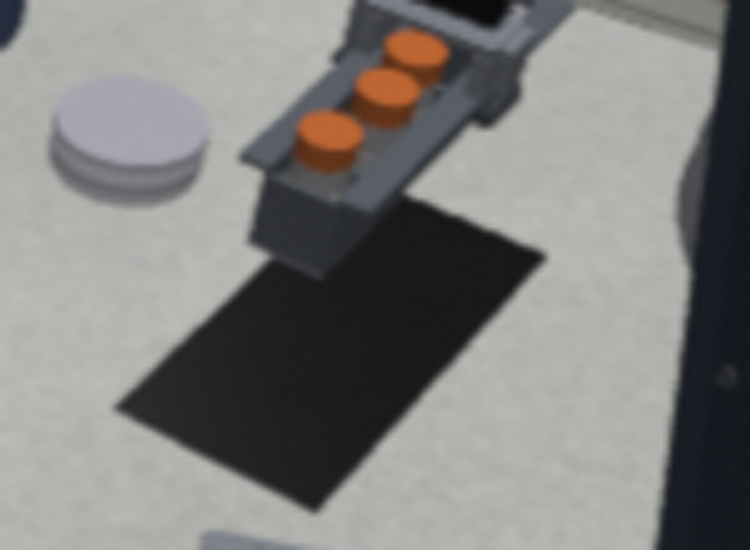

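Emit:
{"op": "step_arm", "data": {"commands": [[0.01,0,0,0],[0.025,0,0,0],[0.04,0,0,0],[0.055,0,0,0],[0.07,0,0,0],[0.084,0,0,0],[0.094,0,0,0],[0.098,0,0,0]]}}

```text
t: 72.27
tcp_pos: [0.4629, -0.3503, 0.0802]
tool_rot: [0.522, 0.471, -0.517, 0.488]
force: [0.1, -0.2, -5.2]
finger_gap: 0.111
```

Emit:
{"op": "step_arm", "data": {"commands": [[0,0,0,0],[0,0,0,0],[0,0,0,0]]}}

```text
t: 72.52
tcp_pos: [0.4633, -0.3506, 0.0808]
tool_rot: [0.522, 0.471, -0.517, 0.489]
force: [0.1, -0.6, -4.4]
finger_gap: 0.105
```

Run:
```python
from h import *
go(.462,-.3495,.063,-94.6)
a=snap('scene','sc60');b=snap('side','sd60')
crop('scene',40,190,200,150,4,'sc60a',a);crop('side',330,90,150,110,5,'sd60a',b)
```

```text
at [ 0.4633 -0.3506  0.0808] ang -94.56 shift [ 0.0177 -0.0018 -0.0012] turn 0.0008
```

View pics/sc60a.png

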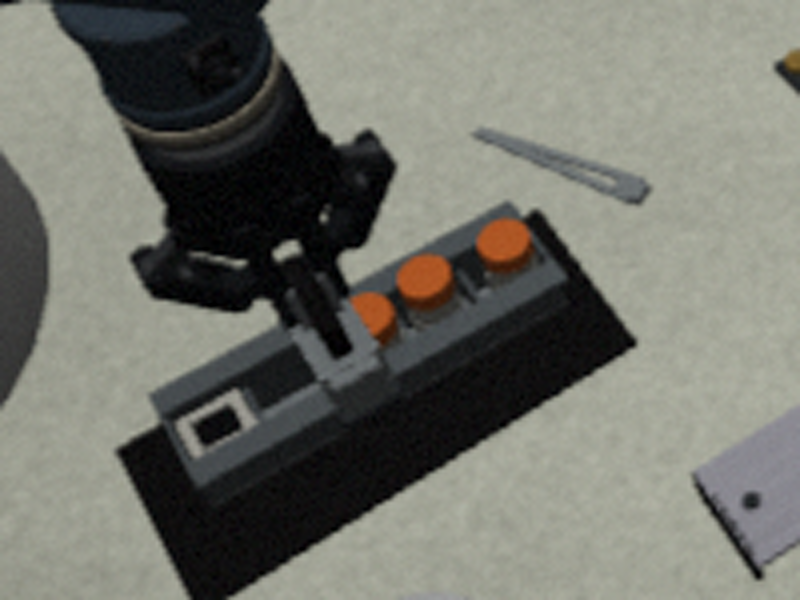

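View pics/sd60a.png

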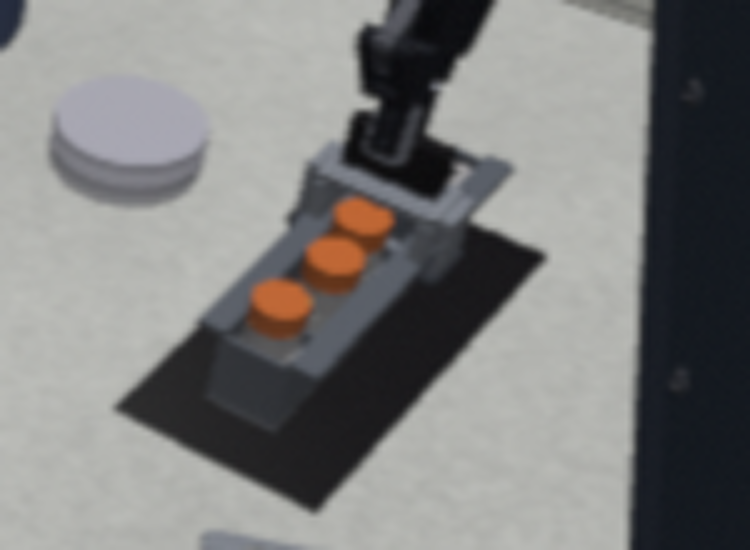

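Well centred over the mat; lowering the last 18 mm slowly.

Emit:
{"op": "step_arm", "data": {"commands": [[0.004,0,0,0],[0.008,0,0,0],[0.011,0,0,0],[0.013,0,0,0],[0.0145,0,0,0],[0.015,0,0,0]]}}

```text
t: 73.12
tcp_pos: [0.4637, -0.351, 0.0657]
tool_rot: [0.522, 0.47, -0.517, 0.489]
force: [0.2, -1.4, -5.7]
finger_gap: 0.11
```

Emit:
{"op": "step_arm", "data": {"commands": [[0.001,0,0,0],[0.002,0,0,0],[0.0025,0,0,0],[0.0025,0,0,0]]}}

```text
t: 73.45
tcp_pos: [0.4643, -0.3514, 0.0636]
tool_rot: [0.522, 0.47, -0.517, 0.489]
force: [0.9, -0.0, -1.8]
finger_gap: 0.113
```

Emit:
{"op": "step_arm", "data": {"commands": [[0.0006,0,0,0],[0.0012,0,0,0],[0.0012,0,0,0]]}}

```text
t: 73.7
tcp_pos: [0.4648, -0.3519, 0.0632]
tool_rot: [0.522, 0.469, -0.517, 0.49]
force: [0.3, -0.8, 2.2]
finger_gap: 0.113
```

Emit:
{"op": "step_arm", "data": {"commands": [[0,0,0,0],[0,0,0,0],[0,0,0,0],[0,0,0,0],[0,0,0,0],[0,0,0,0]], "jaw": 0.055}}

```text
t: 74.2
tcp_pos: [0.4648, -0.3519, 0.0632]
tool_rot: [0.522, 0.469, -0.517, 0.49]
force: [-0.4, 0.6, 0.8]
finger_gap: 0.645
```

Emit:
{"op": "step_arm", "data": {"commands": [[-0.01,0,0,0],[-0.03,0,0,0],[-0.06,0,0,0],[-0.09,0,0,0],[-0.12,0,0,0],[-0.14,0,0,0],[-0.15,0,0,0],[-0.15,0,0,0]]}}

```text
t: 74.87
tcp_pos: [0.4622, -0.3506, 0.2163]
tool_rot: [0.522, 0.467, -0.517, 0.492]
force: [0.2, 0.1, -0.8]
finger_gap: 0.646
```

Run:
```python
from h import *
a=snap('scene','sc61');b=snap('side','sd61');snap('wrist','w61')
crop('scene',40,190,200,150,4,'sc61a',a);crop('side',330,90,150,110,5,'sd61a',b)
```

```text
(no output)
```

View pics/sc61a.png

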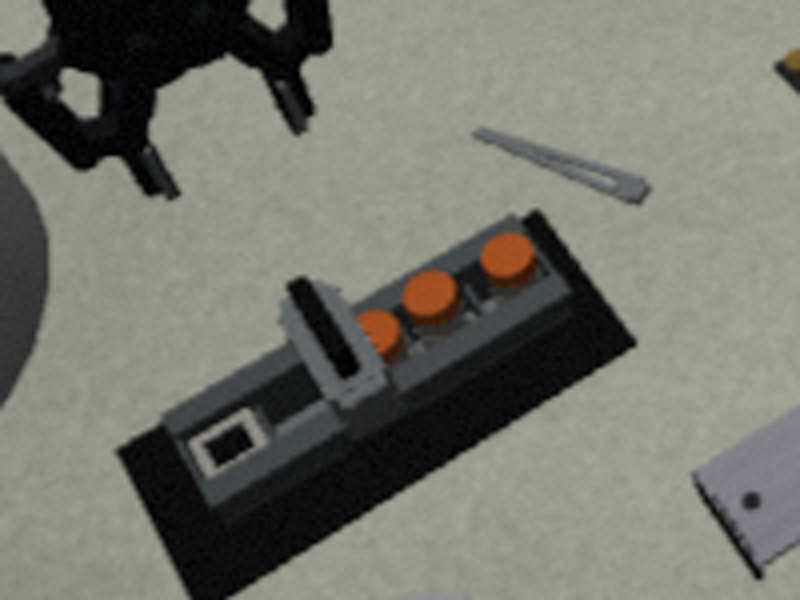

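View pics/sd61a.png

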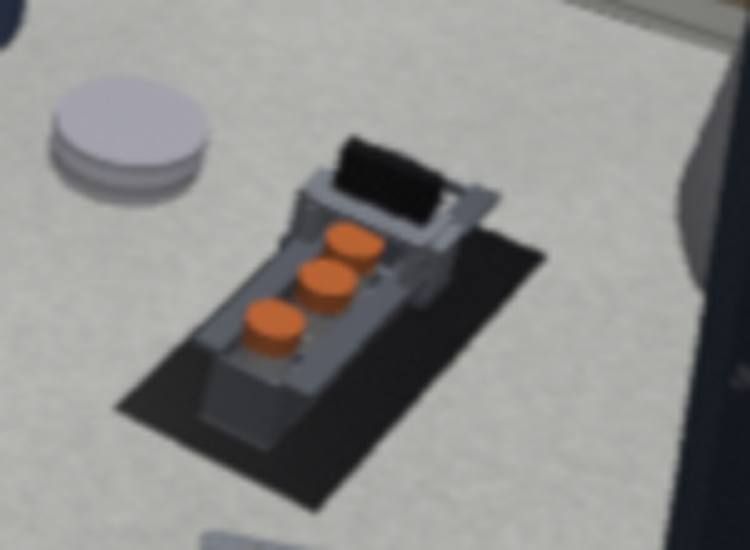

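View pics/w61.png

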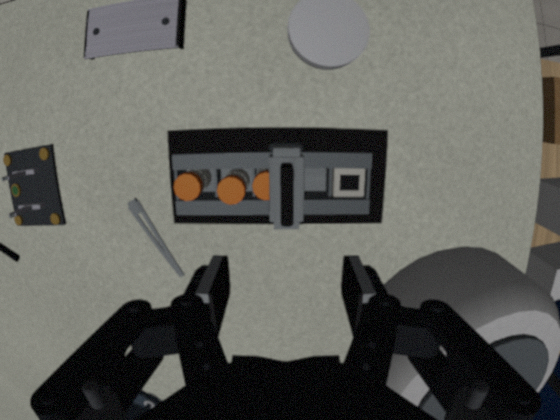

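Run:
```python
from h import *
cp=loadcp('w61')
A=lambda L,z:np.array([atz('wrist',*p,z,cp)[:2] for p in L])
m=A([(168,130),(388,130),(382,223),(174,223)],.004);c=A([(173,153),(371,153),(369,215),(176,216)],.050)
print(m.round(3),c.round(3),m.mean(0),c.mean(0),(c.mean(0)-m.mean(0)).round(4))
S=off((40,190),4);D=off((330,90),5)
fitc({'pp':S(574,292),'pm':S(212,507),'mm':S(163,417),'mp':S(516,214)},{'pp':D(196,338),'mp':D(308,392)},(.46,-.34,.004,85,0))
```

```text
[[ 0.531 -0.214]
 [ 0.509 -0.481]
 [ 0.39  -0.471]
 [ 0.413 -0.203]] [[ 0.506 -0.233]
 [ 0.488 -0.445]
 [ 0.418 -0.442]
 [ 0.435 -0.225]] [ 0.4605756  -0.34239746] [ 0.46173839 -0.33624652] [0.0012 0.0062]
pose [ 4.62900e-01 -3.35600e-01  4.40000e-03  8.51974e+01 -1.10000e-03] rms px 0.45
```

Carrier is on the mat: about 5 mm off along, about 2 mm across, level and still. The arm is clear of it, so I'm handing in.

```bash
python3 -c "
from station import manip,telemetry
s=telemetry.sense();print(s['t'],s['force'],abs(s['qd']).max())
print(manip.sign_off())"
```

```text
75.0167 [-0.49827643  0.27048429  0.08973107] 0.018814740331765556
the job is handed in; nothing more can be done
None
```

I loaded the three pots on the bench into the carrier, balanced it and clipped on the handle. I then lifted it by the handle alone, set it down on the dispatch mat and handed in at t ≈ 75 s.

- **Balance:** With the handle released, the carrier first hung tilted 0.08–0.15 rad with the pot end down. I lifted it by the handle a few millimetres and shifted it along the knife edges until it hung level, fitted at −0.01 rad, then −0.02 rad after one more small shift.
- **Handle position:** The handle sits about 4 to 5 mm from the knife line, inside the 7 mm limit. My measuring error is about 1 mm.
- **On the mat:** The last pictures put the carrier about 6 mm off centre along the mat and 2 mm across. It is level (−0.001 rad) and aligned lengthwise, with the underside at 4.4 mm, which is mat height. Three caps are visible in their pockets and the handle is on. The arm is raised clear of it.
- **Other things on the bench:** Nothing else looked moved in the pictures, though I did not measure each item's shift.
- **Disagreement:** In the tilted trials the wrist camera read 0.04 to 0.05 rad more tilt than the fixed cameras. I took no wrist fit of the final level hang, so that result rests on the fixed cameras.

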